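# Right the fallen sample vial and close it with its sampling rod

## Robot

A 6-joint arm with a two-finger parallel gripper is mounted at the origin on the work surface. World frame = base frame: x ahead of the robot, y to its left, z up, the work surface at z = 0. Lengths are in m, angles in rad, forces in N, time in s.
With the tool pointing down it reaches from about 0.225 to 0.875 m from the base axis. Payload 3.4 kg.
Tool frame: the origin (TCP) lies on the mounting face of the last link; the fingertips stand 173 mm ahead of it and the grasp point (between the pads) lies 155 mm ahead of it; x points along the fingers, y is the direction in which the jaws open and shut, and the axes are right-handed (so a half turn about x gives the same grasp; the last joint's range is limited). The gripper opens to 85 mm and grips with 20 to 120 N. Pads are 22 mm wide; open, the fingers measure 114 mm over their backs; the gripper's body (76 mm by 85 mm) begins 54 mm behind the grasp point. The pads swing forward as they close: fully open they stand 13 mm farther back than shut.
Start: joints at [-1.248, 0.276, 1.505, -0, 1.361, -0.121], TCP at [0.247, -0.519, 0.405] pointing down, gripper open.
Joint ranges: [-2.89, 2.89], [-0.75, 2.08], [0.22, 2.7], [-1.18, 4.32], [0.11, 2.71], [-2.7, 2.7]. Speed limits (rad/s): [2.57, 2.57, 3.14, 3.14, 3.14, 3.14].

## Interface

Orientations are given as a unit quaternion [w, x, y, z].
In Python, from rig import manip gives the robot as it stands.
- The arm moves only by the tool arm_command, never from a script. Its argument "targets" is a list of rows, each an object with "dp": the shift along the tool's x, y, z in m, a list of three; "turn": the turn, a rotation vector about the tool's x, y, z in degrees, a list of three; "grip": the opening, from -1 (shut) to 1 (fully open). In form: [{"dp": [tx, ty, tz], "turn": [wx, wy, wz], "grip": grip}, ...]. A call has 1 to 8 rows; each row shifts and turns the commanded pose from where the row before left it, along the tool's axes as they then stand; what a row does not reach is not made up. A row lasts 1/10 s, in which the tool goes at most 50 mm and 8.59 degrees, less where a joint would pass 70% of its speed; a pose out of reach is approached as far as the arm can. A call with a gripper value outside its range is refused whole. The fingers move at their own pace and stop on an object; "grip_force" is the grip in N (left out, the last holds). Time passes only in rows, so rows that do not move let the fingers close. It gives the time, the measured TCP pose, the force and the opening at its end, in the units of the state.
- manip.get_state(): the state, without advancing time (a new reading comes with each control period).
- manip.get_image(name): name is "scene" or "side" or "wrist"; returns the picture (480x640x3 uint8, red, green, blue); there is no depth.
- manip.calibration(name): a dict with "fx", "fy", "cx", "cy" (pixels), "R" (3x3) and "t" (3): a world point X has camera coordinates R X + t. Camera axes: x right, y down, z forward; pixel columns grow to the right and rows downward; lengths in m; the calibration is good to about 2 mm. The wrist camera is an equidistant fisheye: a pixel r from the principal point sees the ray r / f radians off the axis. A picture is of the moment at which its call begins: read the wrist's pose just before it. calibration takes no time and is no camera call; for the wrist camera it gives the pose at the moment of the call.
- manip.sign_off(): hands the job in, once; it reports no verdict.
The state is a dict: "clock": time; "qpos": joint angles; "qd": joint speeds; "effort": joint torques, N m; "position": TCP position; "ee_rot": TCP orientation; "contact_force": force on the tool from outside, world axes, zero at the start; "moment": the same for the moment, N m; "width": finger opening in m.
Only numpy, scipy, OpenCV 4.12 (cv2) and the standard library are available. Lean on these libraries where they do the work, as an engineer would, in place of code of your own. Each camera call takes 0.05 s, during which the arm holds its last target.

## Task

The amber sample vial has fallen over on the bench: stand it upright again on its foot on the bench top. Then take the thin sampling rod with the tall cylindrical cap from the wooden rack and push it down into the vial's narrow mouth until its collar is fully home on the rim, and let go, leaving the vial standing. Leave the other two tools in the rack, the closed dish and the wood offcut where they are.

Things in the scene. Friction and masses are not known exactly. Their poses are not given: they have to be found in the camera images.
- vial_center (a point): Amber glass vial, 120 mm tall, at first on its side, mouth pointing roughly away from the robot (within 30 degrees of +x) and 8 degrees down. Point on its axis, 60 mm above its underside; z runs from foot to mouth. Body 40 mm in diameter from 10 to 98 mm above the underside, neck 28 mm in diameter from 100 to 120 mm. About 0.3 kg.
- vial_mouth (a point): Centre of the vial's mouth, in the plane of its rim, 120 mm above its underside; z along the axis, out of the mouth. The round opening is 14 mm in diameter; the cavity is 105 mm deep, the narrow neck being the top 20 mm.
- vial_foot (a point): Centre of the underside of the vial's foot; z along the axis towards the mouth. The foot is a white weighted hexagon 64 mm over flats, 10 mm thick; it keeps the vial from rolling. Centre of mass about 25 mm above the underside: set on its foot's edge and leaning less than about 35 degrees, the vial rocks upright by itself.
- rod_center (a point): Thin sampling rod with a tall plain cylindrical cap, hanging upright in one of the rack's three holes. Point on its axis in the middle of the cap (22 mm in diameter, 40 mm tall, from 6 to 46 mm above the collar's underside), 26 mm above the collar's underside. z points up, from shaft to cap. 40 g.
- rod_collar (a point): Centre of the underside of the rod's collar (24 mm in diameter, 6 mm thick, below the cap); z up. Below it: the shaft, 95 mm long, 8 mm in diameter with a round end; its top 12 mm widen as a tapered plug from 8 to 11.6 mm. Pushed home, this underside rests on the vial's rim.
- disc_tool_center (a point): Another tool in the rack, same shaft and collar, but with a flat disc head 42 mm in diameter and 12 mm thick. Point on its axis in the middle of the head, 12 mm above its collar's underside. To be left in place.
- tee_tool_center (a point): Another tool in the rack, same shaft and collar, but with a T-shaped head: a level bar 46 mm long and 14 mm thick, across the row of holes, its top 31 mm above the collar's underside. Point on its axis, 12 mm above the collar's underside. To be left in place.
- rack: Wooden rack fixed to the bench, 220 mm long (its y), 90 mm deep (its x), 120 mm tall, with open front and back. Origin: centre of its underside. Its 70 mm deep top board has three holes 14 mm in diameter at y = -65, 0 and +65 mm; the tools hang in them by their collars, so that these lie 120 mm above the bench. Which tool is in which hole varies.
- dish: Closed clear round dish, 94 mm in diameter, 15 mm tall, loose on the bench in the middle of the bench, towards its far side. Origin: centre of its underside. To be left in place.
- offcut: Wood offcut 110 x 50 x 38 mm (x, y, z), loose in the middle of the bench, nearer the robot. Origin: centre of its underside. To be left in place.
Mind the look-alikes: they are no part of the job. What is shaped like the part that bears rod_center but blue is not meant. Of the things that look like the part that bears vial_center, take the one that is farthest to the robot's left at the start.

How it is judged:
By the outcome, as a careful person would: the job done as asked, in the order asked, and still so for the second after the job is handed in, with the robot touching nothing.
It also fails if it takes over 72 s, if anything falls off the work surface, if the arm or the gripper's body presses on something with over 40 N, if the wrist force passes 120 N, or if a joint passes its speed limit or range.

## Working session

There is one attempt and no reset: what is moved stays moved. The work goes in short steps, Python scripts to look and compute and a tool call to move; the robot and the scene stay as the last step left them, time stands still between calls to the robot, and variables do not carry over. Pictures are saved under pics/ and viewed, and the job is handed in when it is done.

Besides the shell and the picture viewer there is one more tool, called as a command line: name --argument value ..., lists and objects as JSON in quotes. arm_command: Moves the arm, as the interface text tells. Its arguments: {"type":"object","properties":{"targets":{"type":"array"},"grip_force":{"type":"number"}},"required":["targets"]}

```bash
mkdir -p pics; ls
python3 - <<'E'
from rig import manip
import cv2,json
s=manip.get_state();print(s)
for n in("scene","side","wrist"):
    c=manip.calibration(n);print(n,c)
    im=manip.get_image(n);cv2.imwrite(f"pics/{n}0.png",im[:,:,::-1])
E
```

```text
pics
{'clock': 0.0, 'qpos': array([-1.24800111e+00,  2.76573134e-01,  1.50619186e+00, -1.77911584e-05,
        1.36066320e+00, -1.21018616e-01]), 'qd': array([-0.00061483,  0.00193386,  0.00027438,  0.00054447,  0.00090604,
        0.00089643]), 'effort': array([-8.07765973e-04, -4.16775441e+01, -2.45802069e+01, -4.66628244e-04,
        1.09505907e-02, -2.53432842e-05]), 'position': array([ 0.24680587, -0.51908132,  0.40382847]), 'ee_rot': array([-0.15498344, -0.68969613, -0.15627352,  0.68983909]), 'contact_force': array([-0.13903413,  1.44834799, -0.21796122]), 'moment': array([ 0.01572492, -0.02348519,  0.01728925]), 'width': 0.08522437468309824}
scene {'fx': 584.5218507454307, 'fy': 584.5218507454307, 'cx': 310.6145228108262, 'cy': 236.99628197038834, 'R': array([[-0.73456414,  0.67852743, -0.00400615],
       [ 0.55558553,  0.59805858, -0.57762501],
       [-0.3895385 , -0.42652838, -0.81629241]]), 't': array([ 0.42118838, -0.23428758,  1.45051984])}
side {'fx': 437.2556513666544, 'fy': 437.2556513666544, 'cx': 324.36014771640237, 'cy': 237.11822647092836, 'R': array([[-0.98822346, -0.15226379,  0.01516991],
       [-0.11820679,  0.69669247, -0.70756396],
       [ 0.09716761, -0.70102449, -0.70648646]]), 't': array([0.54998214, 0.18350096, 0.86862512])}
wrist {'fx': 371.64829954431775, 'fy': 371.64829954431775, 'cx': 316.7102036377777, 'cy': 240.70094244361476, 'R': array([[ 0.42968328, -0.90297886, -0.00120563],
       [-0.86838093, -0.41358514,  0.27360901],
       [-0.24756178, -0.11651827, -0.96184025]]), 't': array([-0.57407781, -0.03709951,  0.37832393])}
```

View pics/scene0.png

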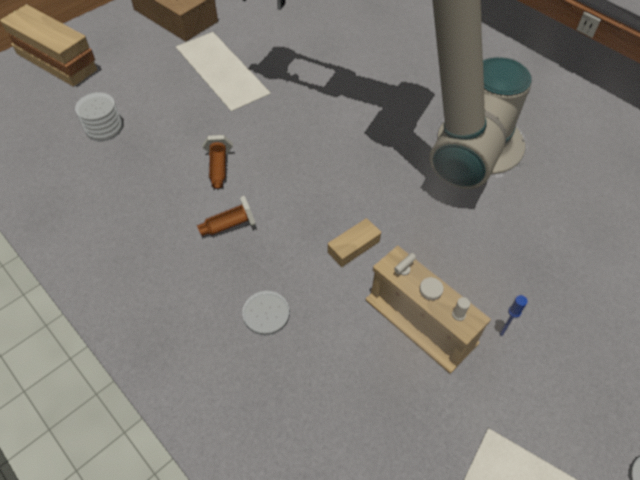

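View pics/side0.png

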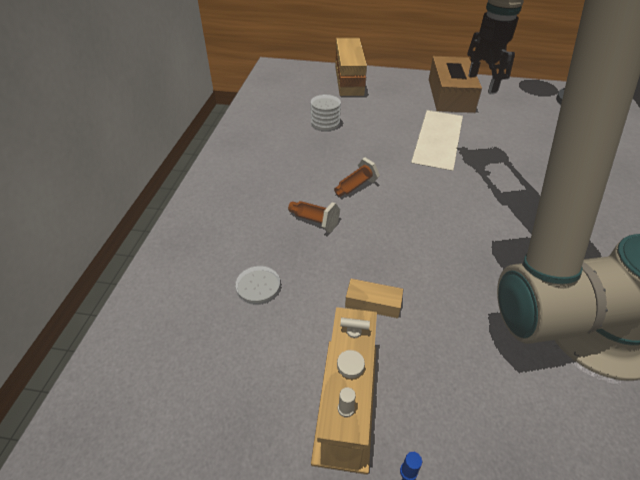

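View pics/wrist0.png

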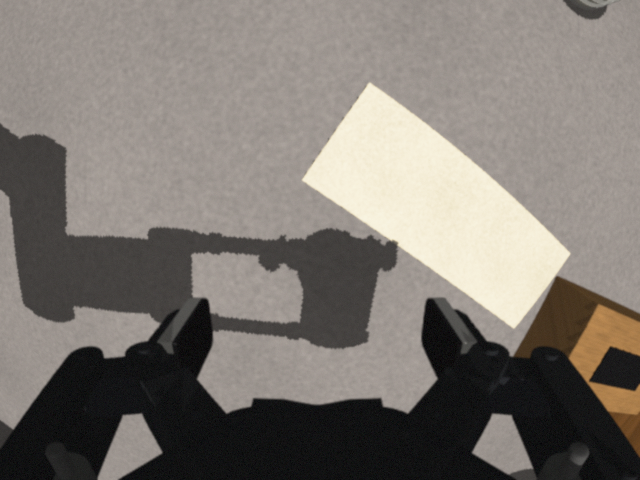

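```bash
cat > h.py <<'E'
import numpy as np, cv2
from rig import manip
def ray(c,u,v,fish=False):
    R=np.array(c['R']);t=np.array(c['t'])
    x=(u-c['cx'])/c['fx'];y=(v-c['cy'])/c['fy']
    if fish:
        r=np.hypot(x,y); d=np.array([np.sin(r)*x/r,np.sin(r)*y/r,np.cos(r)]) if r>1e-9 else np.array([0,0,1.])
    else: d=np.array([x,y,1.])
    d=R.T@d
    return -R.T@t, d/np.linalg.norm(d)
def onz(c,u,v,z,fish=False):
    o,d=ray(c,u,v,fish); return o+d*(z-o[2])/d[2]
def tri(rays):
    A=np.zeros((3,3));b=np.zeros(3)
    for o,d in rays:
        P=np.eye(3)-np.outer(d,d);A+=P;b+=P@o
    X=np.linalg.solve(A,b)
    return X,[np.linalg.norm((np.eye(3)-np.outer(d,d))@(X-o)) for o,d in rays]
def proj(c,X,fish=False):
    p=np.array(c['R'])@X+c['t']
    if fish:
        th=np.arctan2(np.hypot(p[0],p[1]),p[2]);h=np.hypot(p[0],p[1])
        return c['cx']+c['fx']*th*p[0]/h,c['cy']+c['fy']*th*p[1]/h
    return c['cx']+c['fx']*p[0]/p[2],c['cy']+c['fy']*p[1]/p[2]
def rot(q):
    from scipy.spatial.transform import Rotation as Ro
    return Ro.from_quat([q[1],q[2],q[3],q[0]]).as_matrix()
E
python3 - <<'E'
from h import *
C={n:manip.calibration(n) for n in("scene","side")}
I={n:cv2.imread(f"pics/{n}0.png") for n in C}
for n in C:
    hsv=cv2.cvtColor(I[n],cv2.COLOR_BGR2HSV)
    m=cv2.inRange(hsv,(3,170,50),(16,255,255))
    k,l,st,ce=cv2.connectedComponentsWithStats(m)
    for i in range(1,k):
        if st[i,4]>80:
            ys,xs=np.where(l==i);p=np.c_[xs,ys].astype(float)
            u=cv2.PCACompute(p,None)[1][0];q=(p-ce[i])@u
            print(n,st[i],ce[i],u,ce[i]+u*q.min(),ce[i]+u*q.max(),onz(C[n],*ce[i],.025))
a=I["scene"];b=I["side"]
def z(im,x,y,w,h,s):return cv2.resize(im[y:y+h,x:x+w],None,fx=s,fy=s,interpolation=cv2.INTER_CUBIC)
cv2.imwrite("pics/z1.png",np.vstack([np.hstack([z(a,185,180,80,60,5),z(b,280,180,80,60,5)]),np.hstack([z(a,430,270,80,60,5),z(b,310,370,80,60,5)])]))
E
```

```text
scene [210 144  15  44 543] [217.27992634 164.31675875] [-0.01427212  0.99989815] [217.570414   143.96532114] [216.95596075 187.01364497] [ 0.53405455 -0.36684271  0.025     ]
scene [199 206  48  29 458] [222.44323144 221.20742358] [ 0.92296148 -0.38489232] [200.48405829 230.36481238] [243.5082822  212.42290066] [ 0.62812506 -0.22550894  0.025     ]
side [343 175  24  17 131] [353.78625954 183.05343511] [ 0.83519905 -0.54994777] [343.07155642 190.10867187] [365.08648396 175.61265418] [ 0.53282731 -0.35154545  0.025     ]
side [301 209  21  12 135] [311.57037037 214.37777778] [0.96186175 0.27353607] [301.16529348 211.41876229] [321.77368492 217.2794157 ] [ 0.62091421 -0.21175752  0.025     ]
```

View pics/z1.png

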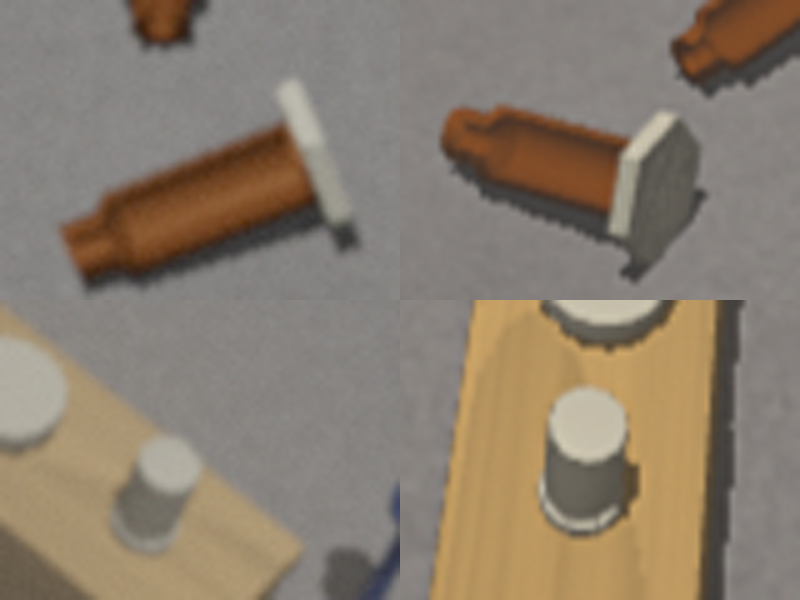

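Run:
```python
from h import *
C={n:manip.calibration(n) for n in("scene","side")}
def zs(x,y):return (185+x/5,180+y/5)
def zd(x,y):return (280+(x-400)/5,180+y/5)
for nm,s,d,z in (("mouth",zs(75,258),zd(458,135),.0167),("foot10",zs(300,165),zd(621,174),.0317),("shoulder",zs(118,232),zd(495,145),.0197)):
    a=onz(C["scene"],*s,z);b=onz(C["side"],*d,z)
    print(nm,a,b,tri([ray(C["scene"],*s),ray(C["side"],*d)]))
# rod cap top
s=(430+168/5,270+(463-300)/5);d=(310+(588-400)/5,370+(424-300)/5)
print("captop",onz(C["scene"],*s,.166),onz(C["side"],*d,.166),tri([ray(C["scene"],*s),ray(C["side"],*d)]))
# disc, tee
print("disc",onz(C["scene"],431.5,288.5,.138),onz(C["side"],350.5,363,.138))
print("dish",onz(C["scene"],266,311.5,.015),onz(C["side"],258,284,.015))
```

```text
mouth [ 0.67840418 -0.24204373  0.0167    ] [ 0.6763618  -0.23947853  0.0167    ] (array([ 0.67735657, -0.2444753 ,  0.01264805]), [np.float64(0.00034977840163601044), np.float64(0.0003497784016360106)])
foot10 [ 0.58034085 -0.20504015  0.0317    ] [ 0.58946909 -0.20805881  0.0317    ] (array([ 0.58690163, -0.19471766,  0.04529789]), [np.float64(0.0012255097725662298), np.float64(0.0012255097725662038)])
shoulder [ 0.65713573 -0.23849781  0.0197    ] [ 0.6560051  -0.23185515  0.0197    ] (array([ 0.65666265, -0.24005866,  0.01455258]), [np.float64(0.001877085931281697), np.float64(0.001877085931281568)])
captop [0.48383602 0.29074109 0.166     ] [0.48198877 0.29359533 0.166     ] (array([0.4816788 , 0.29057357, 0.16145985]), [np.float64(0.0008382881957747902), np.float64(0.0008382881957747579)])
disc [0.48690438 0.22757175 0.138     ] [0.48346007 0.23017676 0.138     ]
dish [0.69888823 0.00503243 0.015     ] [0.69599603 0.01118234 0.015     ]
```

```bash
cat >> h.py <<'E'
from scipy.spatial.transform import Rotation as Ro
def st():
    s=manip.get_state(); return s['position'],rot(s['ee_rot']),s
def down(yaw_jaw):
    # tool x down, jaw (tool y) along yaw
    x=np.array([0,0,-1.]);y=np.array([np.cos(yaw_jaw),np.sin(yaw_jaw),0]);return np.c_[x,y,np.cross(x,y)]
def delta(p,R,p2,R2):
    """dp in present tool frame, then turn"""
    return R.T@(p2-p), np.degrees(Ro.from_matrix(R.T@R2).as_rotvec())
E
python3 - <<'E'
from h import *
p,R,s=st();print(R.round(3));c=manip.calibration("wrist")
cw=-c['R'].T@c['t'];print("cam in tool",R.T@(cw-p),"axis",R.T@c['R'][2])
g=np.array([.635,-.2255,.22])
for yj in (np.pi/2-np.radians(20.5),-np.pi/2-np.radians(20.5)):
    # look from 0.05 behind
    R2=down(yj);print(delta(p,R,np.array([.60,-.215,.40]),R2), R2@np.array([0,0,1]))
E
```

```text
[[-0.     0.429 -0.903]
 [ 0.001 -0.903 -0.429]
 [-1.    -0.001 -0.   ]]
cam in tool [ 0.03058278 -0.00025664 -0.06800145] axis [9.61791790e-01 5.04459844e-04 2.73781480e-01]
(array([ 0.00426709, -0.12303807, -0.44954809]), array([-1.34070900e+02, -9.70963454e-02,  2.94508527e-02])) [ 0.93667219 -0.35020738  0.        ]
(array([ 0.00426709, -0.12303807, -0.44954809]), array([4.59290662e+01, 2.38093123e-02, 7.84967836e-02])) [-0.93667219  0.35020738  0.        ]
```

Run:
```python
from h import *
p,R,s=st()
print(delta(p,R,np.array([.66,-.235,.40]),down(-np.pi/2-np.radians(20.5))))
```

```text
(array([ 0.0042131 , -0.07921215, -0.49514727]), array([4.59290662e+01, 2.38093123e-02, 7.84967836e-02]))
```

arm_command --targets '[{"dp": [0,-0.006,-0.036],"turn": [0,0,0],"grip": 1},{"dp": [0,-0.006,-0.036],"turn": [0,0,0],"grip": 1},{"dp": [0,-0.006,-0.036],"turn": [0,0,0],"grip": 1},{"dp": [0,-0.006,-0.036],"turn": [0,0,0],"grip": 1},{"dp": [0,-0.006,-0.036],"turn": [0,0,0],"grip": 1},{"dp": [0,-0.006,-0.036],"turn": [0,0,0],"grip": 1},{"dp": [0,-0.006,-0.036],"turn": [0,0,0],"grip": 1},{"dp": [0,-0.006,-0.036],"turn": [0,0,0],"grip": 1}]'

```text
clock: 0.95
position: [0.4874, -0.3512, 0.4044]
ee_rot: [-0.156, -0.69, -0.156, 0.69]
contact_force: [0.5, -0.6, 0.1]
width: 0.0852
```

arm_command --targets '[{"dp": [0,-0.006,-0.036],"turn": [0,0,0],"grip": 1},{"dp": [0,-0.006,-0.036],"turn": [0,0,0],"grip": 1},{"dp": [0,-0.006,-0.036],"turn": [0,0,0],"grip": 1},{"dp": [0,-0.006,-0.036],"turn": [0,0,0],"grip": 1},{"dp": [0,-0.006,-0.036],"turn": [0,0,0],"grip": 1},{"dp": [0,0,0],"turn": [7,0,0],"grip": 1},{"dp": [0,0,0],"turn": [7,0,0],"grip": 1},{"dp": [0,0,0],"turn": [7,0,0],"grip": 1}]'

```text
clock: 1.75
position: [0.6365, -0.2474, 0.4039]
ee_rot: [-0.026, -0.706, -0.026, 0.707]
contact_force: [-0.1, 0.0, 0.1]
width: 0.0852
```

arm_command --targets '[{"dp": [0,0,0],"turn": [7,0,0],"grip": 1},{"dp": [0,0,0],"turn": [7,0,0],"grip": 1},{"dp": [0,0,0],"turn": [7,0,0],"grip": 1},{"dp": [0,0,0],"turn": [4,0,0],"grip": 1},{"dp": [0,0,0],"turn": [0,0,0],"grip": 1},{"dp": [0,0,0],"turn": [0,0,0],"grip": 1}]'

```text
clock: 2.35
position: [0.636, -0.2479, 0.4043]
ee_rot: [0.126, -0.696, 0.126, 0.696]
contact_force: [-0.6, -0.3, 1.3]
width: 0.0851
```

Run:
```python
from h import *
p,R,s=st();c=manip.calibration("wrist");im=manip.get_image("wrist")[:,:,::-1]
print(p,R.round(3),s['clock']);cv2.imwrite("pics/w1.png",im)
import pickle;pickle.dump((c,p,R),open("w1.pkl","wb"))
```

```text
[ 0.63603652 -0.24791919  0.40433882] [[-0.001 -0.35  -0.937]
 [ 0.    -0.937  0.35 ]
 [-1.     0.     0.001]] 2.35
```

View pics/w1.png

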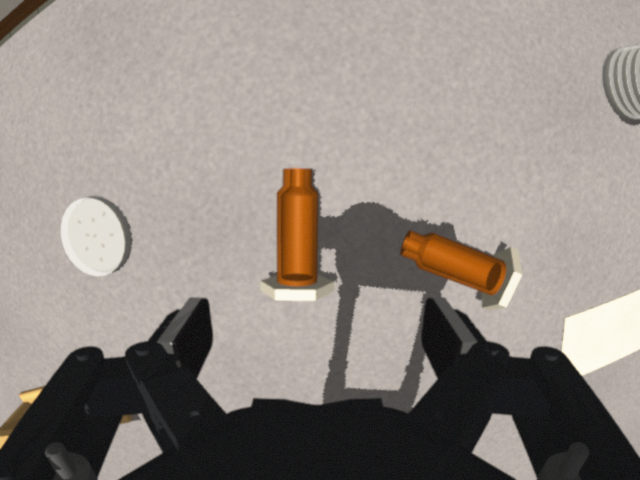

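Run:
```python
from h import *
import pickle;c,p,R=pickle.load(open("w1.pkl","rb"))
im=cv2.imread("pics/w1.png");m=cv2.inRange(cv2.cvtColor(im,cv2.COLOR_BGR2HSV),(3,150,40),(18,255,255))
P={}
for v in (170,175,180,195,205,220,240,260,270):
    x=np.where(m[v,260:340])[0]+260;u=(x.min()+x.max())/2
    P[v]=u;z={True:.018,False:.025}[v<185]
    print(v,x.min(),x.max(),onz(c,u,v,z,True), np.linalg.norm(onz(c,x.min(),v,z,True)-onz(c,x.max(),v,z,True)))
ys=np.where(m[:,297])[0];print(ys.min(),ys.max())
mo=onz(c,P[170],ys.min(),.017,True)   # near mouth, slight
sh=onz(c,P[195],188,.020,True);
a=onz(c,P[205],205,.0215,True);b=onz(c,P[260],260,.0285,True)
d=a-b;print(mo,sh,a,b,"yaw",np.degrees(np.arctan2(d[1],d[0])))
```

```text
170 284 310 [ 0.67707696 -0.24421954  0.018     ] 0.024905964560615623
175 284 310 [ 0.67256345 -0.24249295  0.018     ] 0.024958149810589365
180 284 310 [ 0.66803847 -0.24075952  0.018     ] 0.025013517709600412
195 278 317 [ 0.65510062 -0.23668231  0.025     ] 0.037068331516892976
205 278 317 [ 0.64608476 -0.23320942  0.025     ] 0.03727487404792146
220 278 316 [ 0.63256396 -0.22746687  0.025     ] 0.03666154527170271
240 278 316 [ 0.61392212 -0.2202203   0.025     ] 0.037186918535429984
260 278 316 [ 0.59471642 -0.21271398  0.025     ] 0.037802106374508704
270 278 316 [ 0.58485789 -0.20884552  0.025     ] 0.03814591542018114
169 285
[ 0.67791748 -0.24448573  0.017     ] [ 0.66081892 -0.23861271  0.02      ] [ 0.64554706 -0.23281569  0.0215    ] [ 0.59576969 -0.21331342  0.0285    ] yaw -21.39473952454817
```

Run:
```python
from h import *
p,R,s=st();q=s['qpos'];print(q.round(4),p,np.arctan2(p[1],p[0]))
def Rm(q):
    return Ro.from_euler('Z',q[0])*Ro.from_euler('Y',q[1]+q[2])*Ro.from_euler('Z',q[3])*Ro.from_euler('Y',q[4])*Ro.from_euler('Z',q[5])
for qq,RR in ((q,R),(np.array([-1.248,.27657,1.50619,0,1.36066,-.121]),rot([-.15498344,-.68969613,-.15627352,.68983909]))):
    print((Rm(qq).as_matrix().T@RR).round(3))
    print(np.sin(qq[1]),np.sin(qq[1]+qq[2]),np.cos(qq[1]),np.cos(qq[1]+qq[2]))
```

```text
[-4.7350e-01  4.4050e-01  1.2515e+00 -1.0000e-04  1.4501e+00  1.4551e+00] [ 0.6360433  -0.24791998  0.40444106] -0.3716692266866316
[[ 0. -1. -0.]
 [ 0.  0. -1.]
 [ 1.  0.  0.]]
0.42637952707917465 0.9926698102608565 0.9045443598230766 -0.12085796538364812
[[ 0. -1. -0.]
 [-0.  0. -1.]
 [ 1.  0. -0.]]
0.27305760922768846 0.9776196822184674 0.9619976829716685 -0.21038002980098358
```

Run:
```python
from h import *
p,R,s=st()
C=manip.calibration("scene");D=manip.calibration("side")
print("offcut",onz(C,355,238,.038),onz(D,375,293,.038))
a=np.radians(-21);u=np.array([np.cos(a),np.sin(a),0]);f=np.radians(25)
x=-np.sin(f)*u-np.cos(f)*np.array([0,0,1]);y=np.array([u[1],-u[0],0]);R2=np.c_[x,y,np.cross(x,y)]
g=np.array([.6337,-.2275,.030]);p2=g-.155*x
print(R2.round(3));print("target",p2)
for b in(.12,0):print(delta(p,R,p2-b*x,R2))
```

```text
offcut [0.45434273 0.00992781 0.038     ] [0.45239701 0.01279571 0.038     ]
[[-0.395 -0.358 -0.846]
 [ 0.151 -0.934  0.325]
 [-0.906  0.     0.423]]
target [ 0.69485496 -0.25097519  0.17047771]
(array([ 0.12515689, -0.0172899 , -0.1069278 ]), array([  0.4942527 , -24.97349907,  -0.11095526]))
(array([ 0.23393713, -0.01773704, -0.05626557]), array([  0.4942527 , -24.97349907,  -0.11095526]))
```

arm_command --targets '[{"dp": [0.031,-0.0045,-0.027],"turn": [0,0,0],"grip": 1},{"dp": [0.031,-0.0045,-0.027],"turn": [0,0,0],"grip": 1},{"dp": [0.031,-0.0045,-0.027],"turn": [0,0,0],"grip": 1},{"dp": [0.031,-0.0045,-0.027],"turn": [0.5,0,0],"grip": 1},{"dp": [0,0,0],"turn": [0,-8,0],"grip": 1},{"dp": [0,0,0],"turn": [0,-8,0],"grip": 1},{"dp": [0,0,0],"turn": [0,-8,0],"grip": 1},{"dp": [0,0,0],"turn": [0,-1,0],"grip": 1}]'

```text
clock: 3.2
position: [0.7445, -0.2695, 0.2781]
ee_rot: [0.154, -0.527, 0.098, 0.83]
contact_force: [1.0, 0.4, -1.2]
width: 0.0853
```

arm_command --targets '[{"dp": [0,0,0],"turn": [0,0,0],"grip": 1},{"dp": [0,0,0],"turn": [0,0,0],"grip": 1}]'

```text
clock: 3.4
position: [0.7434, -0.269, 0.281]
ee_rot: [0.154, -0.529, 0.098, 0.829]
contact_force: [0.1, 0.5, 0.9]
width: 0.085
```

```bash
cat > tgt.py <<'E'
from h import *
a=np.radians(-21);u=np.array([np.cos(a),np.sin(a),0]);f=np.radians(25)
x=-np.sin(f)*u-np.cos(f)*np.array([0,0,1]);y=np.array([u[1],-u[0],0]);R2=np.c_[x,y,np.cross(x,y)]
g=np.array([.6337,-.2275,.030]);p2=g-.155*x
p,R,s=st();print(s['qpos'].round(4).tolist(),p,s['clock']);print(delta(p,R,p2,R2))
E
python3 tgt.py;python3 - <<'E'
from h import *
cv2.imwrite("pics/w2.png",manip.get_image("wrist")[:,:,::-1])
E
```

```text
[-0.4288, 0.8151, 0.8852, -0.0269, 1.8743, 1.507] [ 0.74336301 -0.26896097  0.28102181] 3.4
(array([0.1220486 , 0.00065176, 0.00047991]), array([-0.04848417, -0.14719797,  0.02766417]))
```

View pics/w2.png

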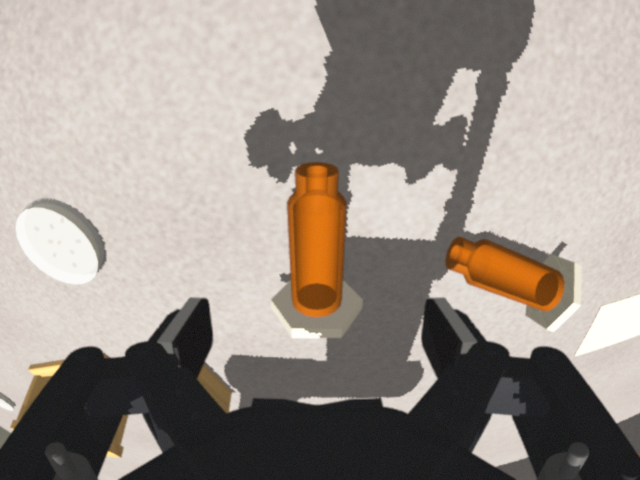

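arm_command --targets '[{"dp": [0.024,0,0],"turn": [0,0,0],"grip": 1},{"dp": [0.024,0,0],"turn": [0,0,0],"grip": 1},{"dp": [0.024,0,0],"turn": [0,0,0],"grip": 1},{"dp": [0.024,0,0],"turn": [0,0,0],"grip": 1},{"dp": [0.018,0,0],"turn": [0,0,0],"grip": 1},{"dp": [0.008,0,0],"turn": [0,0,0],"grip": 1},{"dp": [0,0,0],"turn": [0,0,0],"grip": 1}]'

```text
clock: 4.15
position: [0.6947, -0.2502, 0.1702]
ee_rot: [0.154, -0.528, 0.098, 0.829]
contact_force: [-0.3, 0.0, 0.3]
width: 0.0853
```

```bash
python3 tgt.py;python3 - <<'E'
from h import *
cv2.imwrite("pics/w3.png",manip.get_image("wrist")[:,:,::-1])
E
```

```text
[-0.4327, 0.8111, 1.1805, -0.0274, 1.5859, 1.5114] [ 0.69468218 -0.2502069   0.17018102] 4.15
(array([-0.00045391,  0.00065479, -0.00027085]), array([-0.06096896,  0.02407641,  0.03314657]))
```

View pics/w3.png

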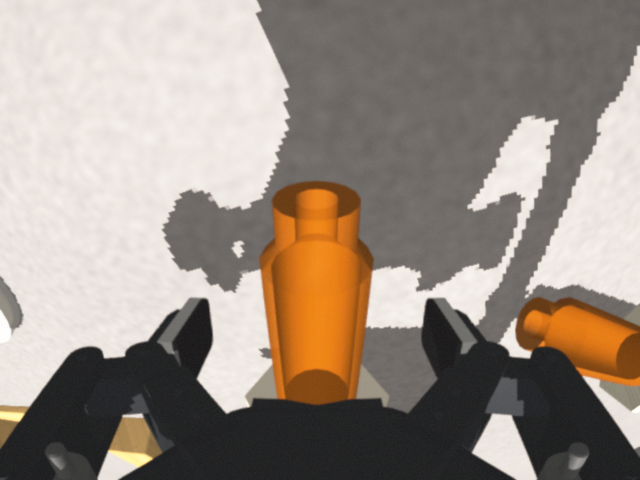

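arm_command --targets '[{"dp": [0,0,0],"turn": [0,0,0],"grip": -1},{"dp": [0,0,0],"turn": [0,0,0],"grip": -1},{"dp": [0,0,0],"turn": [0,0,0],"grip": -1},{"dp": [0,0,0],"turn": [0,0,0],"grip": -1},{"dp": [0,0,0],"turn": [0,0,0],"grip": -1},{"dp": [0,0,0],"turn": [0,0,0],"grip": -1},{"dp": [0,0,0],"turn": [0,0,0],"grip": -1},{"dp": [0,0,0],"turn": [0,0,0],"grip": -1}]' --grip_force 60

```text
clock: 5.0
position: [0.6959, -0.2506, 0.1711]
ee_rot: [0.154, -0.529, 0.098, 0.829]
contact_force: [2.6, -0.6, 5.3]
width: 0.0383
```

arm_command --targets '[{"dp": [-0.018,0,0.0085],"turn": [0,0,0],"grip": -1},{"dp": [-0.027,0,0.013],"turn": [0,0,0],"grip": -1},{"dp": [-0.027,0,0.013],"turn": [0,0,0],"grip": -1},{"dp": [-0.027,0,0.013],"turn": [0,0,0],"grip": -1},{"dp": [-0.027,0,0.013],"turn": [0,0,0],"grip": -1},{"dp": [-0.027,0,0.013],"turn": [0,0,0],"grip": -1},{"dp": [-0.027,0,0.013],"turn": [0,0,0],"grip": -1},{"dp": [0,0,0],"turn": [0,0,0],"grip": -1}]'

```text
clock: 5.8
position: [0.6935, -0.2498, 0.3738]
ee_rot: [0.154, -0.531, 0.099, 0.827]
contact_force: [0.2, -0.8, -0.9]
width: 0.0386
```

```bash
cat > fk.py <<'E'
from h import *
from scipy.optimize import least_squares
D=[([-1.24800111,.276573134,1.50619186,0,1.36066320,-.121018616],[.24680587,-.51908132,.40382847]),
([-.4735,.4405,1.2515,-.0001,1.4501,1.4551],[.6360433,-.24791998,.40444106]),
([-0.4288,0.8151,0.8852,-0.0269,1.8743,1.507],[0.74336301,-0.26896097,0.28102181]),
([-0.4327,0.8111,1.1805,-0.0274,1.5859,1.5114],[0.69468218,-0.2502069,0.17018102])]
E=lambda a,q:Ro.from_euler(a,q).as_matrix()
def fk(q,P):
    ax,h,bx,L1,cx,L2,L3,yl,yw=P
    R4=E('Z',q[0])@E('Y',q[1]);R3=R4@E('Y',q[2]);Rw=R3@E('Z',q[3])@E('Y',q[4])@E('Z',q[5])
    p=E('Z',q[0])@np.array([ax,yl,h])+R4@[bx,0,L1]+R3@[cx,0,L2]+R3@E('Z',q[3])@[0,yw,0]+Rw@[0,0,L3]
    return p,Rw@np.array([[0,-1,0],[0,0,-1],[1,0,0.]])
p0=np.array([0,.15,0,.45,0,.4,.1,.069,0])
def fit():
    r=least_squares(lambda P:np.concatenate([fk(np.array(q),P)[0]-p for q,p in D]+[1e-3*(P-p0)]),p0)
    return r.x,[np.linalg.norm(fk(np.array(q),r.x)[0]-p) for q,p in D]
E
python3 - <<'E'
import fk;from h import *
p,R,s=st();print(s['qpos'].round(4).tolist(),p,s['clock'],s['contact_force'],s['width'])
fk.D.append((s['qpos'],p));P,e=fk.fit();print(P.round(3),e)
cv2.imwrite("pics/w4.png",manip.get_image("wrist")[:,:,::-1])
E
```

```text
[-0.4329, 0.6795, 0.936, -0.0299, 1.9544, 1.5008] [ 0.69348065 -0.24983197  0.37375438] 5.8 [ 0.15571906 -0.82167819 -0.92777923] 0.03859912899145182
[ 0.     0.137 -0.     0.63   0.06   0.421  0.191  0.067  0.003] [np.float64(8.477679575234384e-06), np.float64(2.1404399779132972e-05), np.float64(2.612104791541723e-05), np.float64(9.115529050571696e-06), np.float64(1.1445704685776508e-05)]
```

View pics/w4.png

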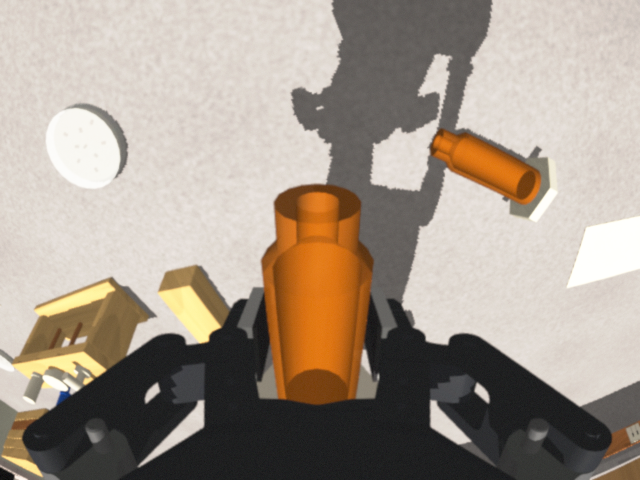

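```bash
cat >> fk.py <<'E'
D.append(([-0.4329,0.6795,0.936,-0.0299,1.9544,1.5008],[0.69348065,-0.24983197,0.37375438]))
P,_=fit()
lo=np.array([-2.89,-.75,.22,-1.18,.11,-2.7]);hi=np.array([2.89,2.08,2.7,4.32,2.71,2.7])
def ik(p,R,q0):
    def f(q):
        a,b=fk(q,P);return np.concatenate([(a-p)*3,Ro.from_matrix(b.T@R).as_rotvec()])
    r=least_squares(f,np.clip(q0,lo+.01,hi-.01),bounds=(lo,hi));return r.x,np.abs(r.fun).max()
# vial in tool frame from grasp
_a=np.radians(-21);_u=np.array([np.cos(_a),np.sin(_a),0]);_f=np.radians(25)
_x=-np.sin(_f)*_u-np.cos(_f)*np.array([0,0,1]);_y=np.array([_u[1],-_u[0],0]);R0=np.c_[_x,_y,np.cross(_x,_y)]
m=np.cos(np.radians(8))*_u-np.array([0,0,np.sin(np.radians(8))])
vt=R0.T@m; p0g=np.array([.6947,-.2502,.1702])
foot_t=R0.T@(np.array([.6337,-.2275,.0234])-72e-3*m-p0g)
def upright(psi,foot):
    # tool y horizontal: R v=z
    h=np.array([np.cos(psi),np.sin(psi),0]);Y=np.array([h[1],-h[0],0]);Z=np.array([0,0,1.])
    Rv=np.c_[np.cross(Y,Z),Y,Z]  # maps (a,y,v) world
    T=np.c_[np.cross([0,1,0],vt),[0,1,0],vt]
    R=Rv@np.linalg.inv(T);return foot-R@foot_t,R
E
python3 - <<'E'
from fk import *
print("vt",vt,"foot_t",foot_t)
q0=np.array([-0.43,0.68,0.94,1.4,1.6,0])
for fx,fy in((.6,-.08),(.62,-.10),(.55,-.12),(.62,-.2)):
  for psi in (30,50,70,90,110):
    p,R=upright(np.radians(psi),np.array([fx,fy,.003]));
    best=min((ik(p,R,q0+np.array([a,0,0,b,0,c])) for a in(0,-.4) for b in (0,1) for c in(-1.5,0,1.5)),key=lambda t:t[1])
    print(fx,fy,psi,p.round(3),R[:,0].round(2),best[0].round(2),round(best[1],4))
E
```

```text
vt [-2.92371705e-01  1.38585998e-17 -9.56304756e-01] foot_t [0.18160216 0.00066817 0.06579914]
0.6 -0.08 30 [ 0.466 -0.157  0.119] [ 0.83  0.48 -0.29] [-0.85  0.75  2.35  1.75  1.27 -1.52] 0.0
0.6 -0.08 50 [ 0.5   -0.198  0.119] [ 0.61  0.73 -0.29] [-0.86  0.76  2.07  1.33  1.34 -1.25] 0.0
0.6 -0.08 70 [ 0.547 -0.225  0.119] [ 0.33  0.9  -0.29] [-0.8   0.82  1.79  1.04  1.53 -1.09] 0.0
0.6 -0.08 90 [ 0.599 -0.234  0.119] [ 0.    0.96 -0.29] [-0.7   0.9   1.52  0.84  1.76 -1.03] 0.0
0.6 -0.08 110 [ 0.652 -0.225  0.119] [-0.33  0.9  -0.29] [-0.59  0.98  1.27  0.67  2.   -1.04] 0.0
0.62 -0.1 30 [ 0.486 -0.177  0.119] [ 0.83  0.48 -0.29] [-0.85  0.74  2.28  1.73  1.25 -1.45] 0.0
0.62 -0.1 50 [ 0.52  -0.218  0.119] [ 0.61  0.73 -0.29] [-0.85  0.77  2.    1.32  1.35 -1.2 ] 0.0
0.62 -0.1 70 [ 0.567 -0.245  0.119] [ 0.33  0.9  -0.29] [-0.8   0.84  1.72  1.04  1.56 -1.05] 0.0
0.62 -0.1 90 [ 0.619 -0.254  0.119] [ 0.    0.96 -0.29] [-0.71  0.92  1.44  0.84  1.8  -0.99] 0.0
0.62 -0.1 110 [ 0.672 -0.245  0.119] [-0.33  0.9  -0.29] [-0.6   1.01  1.18  0.68  2.05 -1.01] 0.0
0.55 -0.12 30 [ 0.416 -
[... 263 characters left out ...]
-1.14] 0.0
0.55 -0.12 90 [ 0.549 -0.274  0.119] [ 0.    0.96 -0.29] [-0.79  0.88  1.56  0.76  1.78 -1.09] 0.0
0.55 -0.12 110 [ 0.602 -0.265  0.119] [-0.33  0.9  -0.29] [-0.67  0.96  1.33  0.59  2.   -1.12] 0.0
0.62 -0.2 30 [ 0.486 -0.277  0.119] [ 0.83  0.48 -0.29] [-0.98  0.75  2.11  1.55  1.27 -1.28] 0.0
0.62 -0.2 50 [ 0.52  -0.318  0.119] [ 0.61  0.73 -0.29] [-0.96  0.81  1.83  1.2   1.43 -1.08] 0.0
0.62 -0.2 70 [ 0.567 -0.345  0.119] [ 0.33  0.9  -0.29] [-0.89  0.89  1.54  0.97  1.67 -0.98] 0.0
0.62 -0.2 90 [ 0.619 -0.354  0.119] [ 0.    0.96 -0.29] [-0.8   0.99  1.26  0.79  1.93 -0.95] 0.0
0.62 -0.2 110 [ 0.672 -0.345  0.119] [-0.33  0.9  -0.29] [-0.69  1.08  0.99  0.64  2.19 -1.  ] 0.0
```

```bash
cat > plan.py <<'E'
from fk import *
p,R,s=st();q=s['qpos'];print(R.T@[0,0,1])
pf,Rf=upright(np.radians(80),np.array([.61,-.07,.003]))
Rz=Ro.from_euler('z',101,degrees=True).as_matrix()@R
print("yaw turn",delta(p,R,pf,Rz)[1]);d,t=delta(p,Rz,pf,Rf);print("tilt",t,"then dp",Rf.T@(pf+[0,0,.15]-p),Rf.T@[0,0,-.15]);print(pf)
for k in range(14):
    Rk=Ro.from_euler('z',101*k/13,degrees=True).as_matrix()@R;q,e=ik(p,Rk,q);print(q.round(2),round(e,4))
for k in range(13):
    Rk=Rz@Ro.from_rotvec(np.radians(t)*k/12).as_matrix();q,e=ik(p,Rk,q);print(q.round(2),round(e,4))
for k in range(11):
    q,e=ik(p+(pf+[0,0,.15]-p)*k/10,Rf,q)
print(q.round(2),e)
q,e=ik(pf,Rf,q);print(q.round(2),e)
E
python3 plan.py
```

```text
[-9.08006648e-01  4.03612417e-04  4.18955564e-01]
yaw turn [-9.17086714e+01  4.07648541e-02  4.23145120e+01]
tilt [-6.31897524e-02  9.77686665e+01 -5.69800977e-02] then dp [ 0.03758623 -0.1140658   0.09510158] [0.04385576 0.         0.14344571]
[ 0.58252563 -0.22196705  0.11901936]
[-0.43  0.68  0.94 -0.03  1.95  1.5 ] 0.0
[-0.42  0.68  0.94 -0.08  1.94  1.37] 0.0
[-0.41  0.68  0.95 -0.14  1.93  1.24] 0.0
[-0.39  0.67  0.96 -0.19  1.9   1.11] 0.0
[-0.38  0.66  0.97 -0.23  1.87  0.99] 0.0
[-0.37  0.65  0.99 -0.28  1.83  0.86] 0.0
[-0.36  0.64  1.01 -0.32  1.78  0.74] 0.0
[-0.35  0.63  1.04 -0.35  1.73  0.63] 0.0
[-0.34  0.62  1.06 -0.38  1.67  0.51] 0.0
[-0.34  0.6   1.09 -0.4   1.61  0.4 ] 0.0
[-0.33  0.58  1.12 -0.42  1.55  0.28] 0.0
[-0.33  0.57  1.15 -0.43  1.48  0.17] 0.0
[-0.33  0.55  1.18 -0.44  1.41  0.05] 0.0
[-0.33  0.53  1.21 -0.44  1.34 -0.07] 0.0
[-0.33  0.53  1.21 -0.44  1.34 -0.07] 0.0
[-0.37  0.53  1.19 -0.29  1.37 -0.14] 0.0
[-0.4   0.53  1.18 -0.15  1.4  -0.2 ] 0.0
[-0.44  0.54  1.16 -0.01  1.44 -0.26] 0.0
[-0.47  0.55  1.15  0.13  1.48 -0.31] 0.0
[-0.51  0.56  1.14  0.26  1.53 -0.36] 0.0
[-0.54  0.58  1.14  0.39  1.58 -0.39] 0.0
[-0.57  0.59  1.14  0.52  1.64 -0.42] 0.0
[-0.6   0.61  1.14  0.64  1.69 -0.44] 0.0
[-0.62  0.63  1.15  0.76  1.75 -0.46] 0.0
[-0.64  0.65  1.16  0.88  1.8  -0.47] 0.0
[-0.65  0.68  1.18  0.99  1.86 -0.48] 0.0
[-0.66  0.7   1.2   1.11  1.91 -0.48] 0.0
[-0.73  0.66  1.58  0.98  1.79 -0.82] 1.1443670171031739e-12
[-0.73  0.86  1.65  0.95  1.64 -1.04] 4.711864232120888e-11
```

arm_command --targets '[{"dp": [0,0,0],"turn": [-7,0,3.25],"grip": -1},{"dp": [0,0,0],"turn": [-7,0,3.25],"grip": -1},{"dp": [0,0,0],"turn": [-7,0,3.25],"grip": -1},{"dp": [0,0,0],"turn": [-7,0,3.25],"grip": -1},{"dp": [0,0,0],"turn": [-7,0,3.25],"grip": -1},{"dp": [0,0,0],"turn": [-7,0,3.25],"grip": -1},{"dp": [0,0,0],"turn": [-7,0,3.25],"grip": -1}]'

```text
clock: 6.55
position: [0.6932, -0.2494, 0.3659]
ee_rot: [-0.24, -0.513, -0.156, 0.809]
contact_force: [0.2, 0.0, -2.9]
width: 0.0385
```

arm_command --targets '[{"dp": [0,0,0],"turn": [-7,0,3.25],"grip": -1},{"dp": [0,0,0],"turn": [-7,0,3.25],"grip": -1},{"dp": [0,0,0],"turn": [-7,0,3.25],"grip": -1},{"dp": [0,0,0],"turn": [-7,0,3.25],"grip": -1},{"dp": [0,0,0],"turn": [-7,0,3.25],"grip": -1},{"dp": [0,0,0],"turn": [-7,0,3.25],"grip": -1},{"dp": [0,0,0],"turn": [0,0,0],"grip": -1}]'

```text
clock: 7.25
position: [0.6922, -0.249, 0.3667]
ee_rot: [-0.536, -0.413, -0.346, 0.65]
contact_force: [-0.5, 0.2, -3.0]
width: 0.0386
```

arm_command --targets '[{"dp": [0,0,0],"turn": [0,7,0],"grip": -1},{"dp": [0,0,0],"turn": [0,7,0],"grip": -1},{"dp": [0,0,0],"turn": [0,7,0],"grip": -1},{"dp": [0,0,0],"turn": [0,7,0],"grip": -1},{"dp": [0,0,0],"turn": [0,7,0],"grip": -1},{"dp": [0,0,0],"turn": [0,7,0],"grip": -1},{"dp": [0,0,0],"turn": [0,7,0],"grip": -1}]'

```text
clock: 7.95
position: [0.6929, -0.25, 0.3678]
ee_rot: [0.343, 0.647, 0.537, -0.419]
contact_force: [-0.2, -0.2, -2.5]
width: 0.0385
```

arm_command --targets '[{"dp": [0,0,0],"turn": [0,7,0],"grip": -1},{"dp": [0,0,0],"turn": [0,7,0],"grip": -1},{"dp": [0,0,0],"turn": [0,7,0],"grip": -1},{"dp": [0,0,0],"turn": [0,7,0],"grip": -1},{"dp": [0,0,0],"turn": [0,7,0],"grip": -1},{"dp": [0,0,0],"turn": [0,7,0],"grip": -1},{"dp": [0,0,0],"turn": [0,7,0],"grip": -1},{"dp": [0,0,0],"turn": [0,0,0],"grip": -1}]'

```text
clock: 8.75
position: [0.693, -0.2507, 0.3652]
ee_rot: [0.089, 0.762, 0.631, -0.116]
contact_force: [0.3, -0.3, -2.5]
width: 0.0386
```

Run:
```python
from fk import *
p,R,s=st();print(p,s['qpos'].round(2),s['clock'],s['width'],"fk err",fk(s['qpos'],P)[0]-p)
pf,Rf=upright(np.radians(80),np.array([.61,-.07,.003]))
print(delta(p,R,pf,Rf),R@vt)
cv2.imwrite("pics/w5.png",np.hstack([cv2.resize(manip.get_image(n)[:,:,::-1],(400,300)) for n in("wrist","side")]))
```

```text
[ 0.69299934 -0.25071854  0.36520281] [-0.67  0.7   1.21  1.11  1.9  -0.48] 8.75 0.03858151897314263 fk err [-8.87265260e-05 -5.74795955e-04  9.16247948e-04]
(array([ 0.07874398, -0.11099625,  0.23476924]), array([-0.8801622 , -0.2054839 , -0.57443775])) [ 0.01091793 -0.00565066  0.99992443]
```

View pics/w5.png

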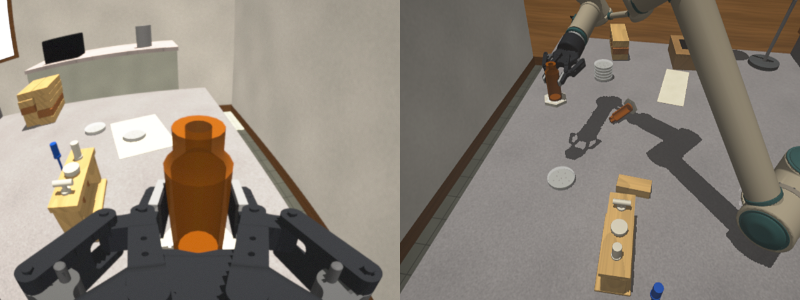

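arm_command --targets '[{"dp": [0.0015,-0.022,0],"turn": [-0.9,-0.2,-0.6],"grip": -1},{"dp": [0.0015,-0.03,0],"turn": [0,0,0],"grip": -1},{"dp": [0.0015,-0.03,0],"turn": [0,0,0],"grip": -1},{"dp": [0.0015,-0.03,0],"turn": [0,0,0],"grip": -1},{"dp": [0.008,0,0.026],"turn": [0,0,0],"grip": -1},{"dp": [0.01,0,0.033],"turn": [0,0,0],"grip": -1},{"dp": [0.01,0,0.033],"turn": [0,0,0],"grip": -1},{"dp": [0.01,0,0.033],"turn": [0,0,0],"grip": -1}]'

```text
clock: 9.65
position: [0.5854, -0.2251, 0.2361]
ee_rot: [0.102, 0.757, 0.636, -0.112]
contact_force: [1.1, -0.3, -3.1]
width: 0.0386
```

arm_command --targets '[{"dp": [0.008,0,0.026],"turn": [0,0,0],"grip": -1},{"dp": [0.008,0,0.026],"turn": [0,0,0],"grip": -1},{"dp": [0.005,0,0.016],"turn": [0,0,0],"grip": -1},{"dp": [0,0,0],"turn": [0,0,0],"grip": -1},{"dp": [0,0,0],"turn": [0,0,0],"grip": -1}]'

```text
clock: 10.15
position: [0.5864, -0.2252, 0.1662]
ee_rot: [0.1, 0.757, 0.636, -0.11]
contact_force: [-0.1, -0.5, -2.8]
width: 0.0385
```

```bash
cat > chk.py <<'E'
from fk import *
import sys
p,R,s=st();print(p,s['qpos'].round(2),s['clock'],s['width'],s['contact_force'])
pf,Rf=upright(np.radians(80),np.array([.61,-.07,.003]))
print(delta(p,R,pf,Rf),R@vt, "foot",p+R@foot_t)
cv2.imwrite(f"pics/{sys.argv[1]}.png",np.hstack([cv2.resize(manip.get_image(n)[:,:,::-1],(400,300)) for n in("scene","side")]))
E
python3 chk.py w6
```

```text
[ 0.58638283 -0.22518971  0.16619429] [-0.73  0.79  1.62  0.96  1.68 -0.98] 10.15 0.038474481565513426 [-0.0676721  -0.48390646 -2.82575936]
(array([ 0.01626366, -0.00488689,  0.04429841]), array([ 0.65502583,  0.10692709, -0.07687715])) [-0.01083266  0.00379323  0.99993413] foot [ 0.61480251 -0.07360703  0.04990015]
```

View pics/w6.png

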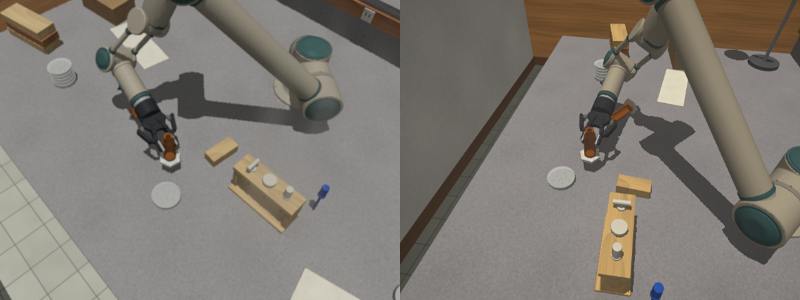

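arm_command --targets '[{"dp": [0.003,0,0.0095],"turn": [0.3,0,0],"grip": -1},{"dp": [0.003,0,0.0095],"turn": [0,0,0],"grip": -1},{"dp": [0.003,0,0.0095],"turn": [0,0,0],"grip": -1},{"dp": [0.002,0,0.0065],"turn": [0,0,0],"grip": -1},{"dp": [0.001,0,0.0035],"turn": [0,0,0],"grip": -1},{"dp": [0,0,0],"turn": [0,0,0],"grip": -1},{"dp": [0,0,0],"turn": [0,0,0],"grip": -1}]'

```text
clock: 10.95
position: [0.5863, -0.2251, 0.125]
ee_rot: [0.097, 0.758, 0.635, -0.112]
contact_force: [0.0, 0.1, -3.2]
width: 0.0389
```

```bash
python3 chk.py w7
python3 - <<'E'
from h import *
im=manip.get_image("side")[:,:,::-1];im2=manip.get_image("scene")[:,:,::-1]
cv2.imwrite("pics/w7z.png",np.hstack([cv2.resize(im[180:300,260:380],(400,400)),cv2.resize(im2[200:300,220:320],(400,400))]))
E
```

```text
[ 0.58631952 -0.22505172  0.12500564] [-0.73  0.85  1.63  0.95  1.65 -1.03] 10.95 0.03889724036229677 [ 0.02909248  0.07342423 -3.1685301 ]
(array([ 0.00402482, -0.00430349,  0.0050025 ]), array([ 0.29144467,  0.06887048, -0.08660284])) [-0.005017    0.00210507  0.9999852 ] foot [ 0.61437007 -0.07332794  0.0088059 ]
```

View pics/w7z.png

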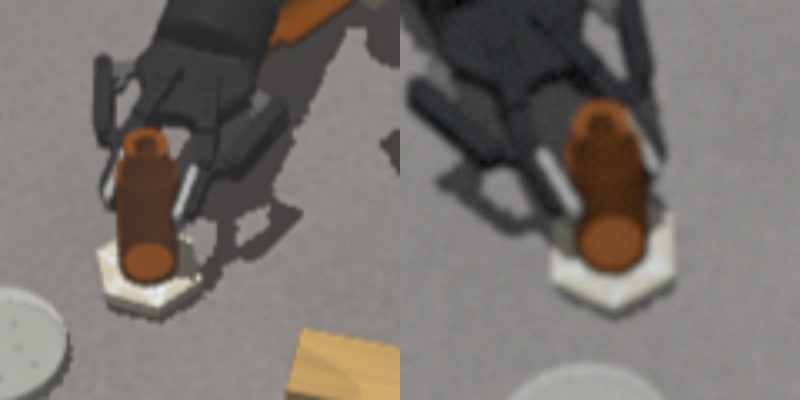

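Upright and a few mm above the bench. Lowering until the force shows contact.

arm_command --targets '[{"dp": [0.001,0,0.003],"turn": [0.3,0,0],"grip": -1},{"dp": [0.0005,0,0.002],"turn": [0,0,0],"grip": -1},{"dp": [0,0,0],"turn": [0,0,0],"grip": -1}]'

```text
clock: 11.45
position: [0.5862, -0.225, 0.1195]
ee_rot: [0.095, 0.758, 0.635, -0.114]
contact_force: [0.0, 0.2, -2.3]
width: 0.0389
```

arm_command --targets '[{"dp": [0.0003,0,0.001],"turn": [0,0,0],"grip": -1},{"dp": [0.0003,0,0.001],"turn": [0,0,0],"grip": -1},{"dp": [0,0,0],"turn": [0,0,0],"grip": -1}]'

```text
clock: 11.75
position: [0.5863, -0.2251, 0.1176]
ee_rot: [0.096, 0.758, 0.635, -0.114]
contact_force: [0.3, 0.6, -2.4]
width: 0.0382
```

arm_command --targets '[{"dp": [0.0003,0,0.001],"turn": [0,0,0],"grip": -1},{"dp": [0.0003,0,0.001],"turn": [0,0,0],"grip": -1},{"dp": [0,0,0],"turn": [0,0,0],"grip": -1}]'

```text
clock: 12.05
position: [0.5863, -0.2251, 0.1162]
ee_rot: [0.095, 0.758, 0.635, -0.113]
contact_force: [-0.8, -1.6, 1.3]
width: 0.0386
```

arm_command --targets '[{"dp": [0,0,0],"turn": [0,0,0],"grip": 0.1},{"dp": [0,0,0],"turn": [0,0,0],"grip": 0.3},{"dp": [0,0,0],"turn": [0,0,0],"grip": 0.6},{"dp": [0,0,0],"turn": [0,0,0],"grip": 1},{"dp": [0,0,0],"turn": [0,0,0],"grip": 1},{"dp": [0,0,0],"turn": [0,0,0],"grip": 1}]'

```text
clock: 12.65
position: [0.5863, -0.2251, 0.1157]
ee_rot: [0.096, 0.758, 0.635, -0.114]
contact_force: [0.0, -0.1, 0.4]
width: 0.0858
```

```bash
python3 chk.py w8
python3 - <<'E'
from h import *
im=manip.get_image("side")[:,:,::-1];im2=manip.get_image("wrist")[:,:,::-1]
cv2.imwrite("pics/w8z.png",np.hstack([cv2.resize(im[180:300,260:380],(400,400)),cv2.resize(im2,(400,400))]))
E
```

```text
[ 0.5862714  -0.22506953  0.11565831] [-0.73  0.86  1.63  0.95  1.64 -1.04] 12.65 0.085755034339875 [ 0.04219296 -0.09023984  0.36129409]
(array([ 0.00130468, -0.00422961, -0.0039193 ]), array([-0.00228988,  0.0945242 , -0.08126519])) [-8.31112878e-05  1.69012371e-03  9.99998568e-01] foot [ 0.61396329 -0.0733365  -0.00061536]
```

View pics/w8z.png

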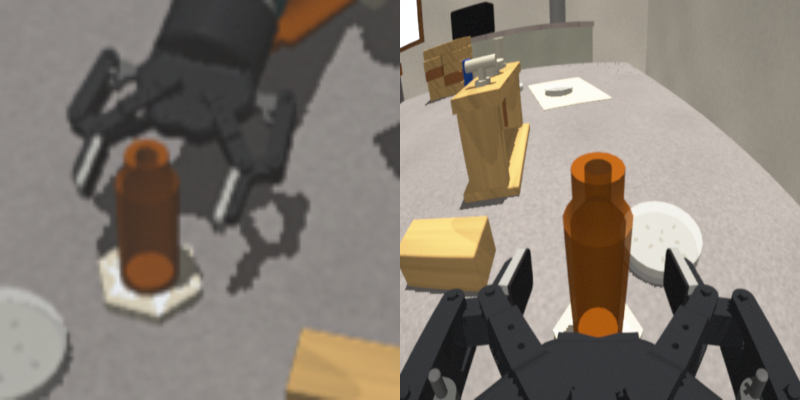

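arm_command --targets '[{"dp": [-0.015,0,0],"turn": [0,0,0],"grip": 1},{"dp": [-0.03,0,0],"turn": [0,0,0],"grip": 1},{"dp": [-0.03,0,0],"turn": [0,0,0],"grip": 1},{"dp": [-0.03,0,0],"turn": [0,0,0],"grip": 1},{"dp": [-0.015,0,-0.03],"turn": [0,0,0],"grip": 1},{"dp": [-0.012,0,-0.04],"turn": [0,0,0],"grip": 1},{"dp": [-0.012,0,-0.04],"turn": [0,0,0],"grip": 1},{"dp": [-0.012,0,-0.04],"turn": [0,0,0],"grip": 1}]'

```text
clock: 13.65
position: [0.5672, -0.3296, 0.3067]
ee_rot: [0.096, 0.758, 0.635, -0.114]
contact_force: [-0.4, -0.8, 0.1]
width: 0.0853
```

arm_command --targets '[{"dp": [-0.012,0,-0.04],"turn": [0,0,0],"grip": 1},{"dp": [-0.012,0,-0.04],"turn": [0,0,0],"grip": 1},{"dp": [-0.012,0,-0.04],"turn": [0,0,0],"grip": 1},{"dp": [0,0,0],"turn": [0,0,0],"grip": 1}]'

```text
clock: 14.05
position: [0.5671, -0.3279, 0.4374]
ee_rot: [0.102, 0.758, 0.635, -0.112]
contact_force: [0.1, -0.6, 0.4]
width: 0.0856
```

```bash
python3 chk.py w9
python3 - <<'E'
from fk import *
p,R,s=st();q=s['qpos'];R2=down(0)
pt=np.array([.483,.255,.42])
t=delta(p,R,pt,R2)[1];print("turn",t,"then dp",R2.T@(pt-p))
n=18
for k in range(n+1):
    q,e=ik(p,R@Ro.from_rotvec(np.radians(t)*k/n).as_matrix(),q);
    if k%3==0:print(q.round(2),round(e,4))
for k in range(11):
    q,e=ik(p+(pt-p)*k/10,R2,q)
    if k%2==0:print(q.round(2),round(e,4))
E
```

```text
[ 0.56712868 -0.32786529  0.43737419] [-0.85  0.58  1.26  1.03  2.09 -0.53] 14.05 0.08559625524265033 [ 0.09112045 -0.55179368  0.40836868]
(array([ 0.19721275, -0.00697594,  0.27177154]), array([ 0.6261433 ,  0.39229259, -0.22541336])) [-0.01023303  0.00875991  0.99990927] foot [ 0.59588184 -0.17693476  0.32031631]
turn [ -8.62709994 -72.52927789  -6.53164885] then dp [ 0.01158695 -0.08427771 -0.58306917]
[-0.85  0.58  1.27  1.03  2.08 -0.54] 0.0
[-0.83  0.55  1.23  0.85  2.01 -0.59] 0.0
[-0.81  0.52  1.21  0.68  1.93 -0.63] 0.0
[-0.77  0.48  1.21  0.51  1.83 -0.66] 0.0
[-0.73  0.45  1.21  0.35  1.72 -0.67] 0.0
[-0.68  0.42  1.24  0.18  1.61 -0.66] 0.0
[-0.63  0.39  1.27  0.    1.48 -0.63] 0.0
[-0.63  0.39  1.27  0.    1.48 -0.63] 0.0
[-0.48  0.29  1.43  0.    1.43 -0.48] 0.0
[-0.3   0.21  1.53  0.    1.39 -0.3 ] 0.0
[-0.09  0.18  1.59  0.    1.38 -0.09] 0.0
[ 0.14  0.18  1.59 -0.    1.37  0.14] 0.0
[0.36 0.22 1.54 0.   1.38 0.36] 0.0
```

View pics/w9.png

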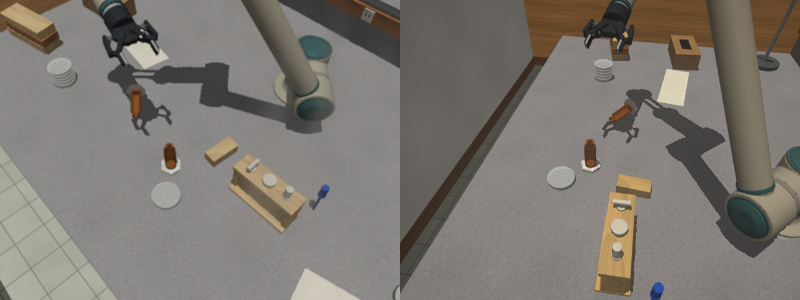

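arm_command --targets '[{"dp": [0,0,0],"turn": [-0.86,-7.25,-0.65],"grip": 1},{"dp": [0,0,0],"turn": [-0.86,-7.25,-0.65],"grip": 1},{"dp": [0,0,0],"turn": [-0.86,-7.25,-0.65],"grip": 1},{"dp": [0,0,0],"turn": [-0.86,-7.25,-0.65],"grip": 1},{"dp": [0,0,0],"turn": [-0.86,-7.25,-0.65],"grip": 1},{"dp": [0,0,0],"turn": [-0.86,-7.25,-0.65],"grip": 1},{"dp": [0,0,0],"turn": [-0.86,-7.25,-0.65],"grip": 1},{"dp": [0,0,0],"turn": [-0.86,-7.25,-0.65],"grip": 1}]'

```text
clock: 14.95
position: [0.5675, -0.3284, 0.4283]
ee_rot: [0.43, 0.571, 0.547, -0.436]
contact_force: [-0.2, 0.1, -1.0]
width: 0.0857
```

arm_command --targets '[{"dp": [0,0,0],"turn": [-0.86,-7.25,-0.65],"grip": 1},{"dp": [0,0,0],"turn": [-0.86,-7.25,-0.65],"grip": 1},{"dp": [0,0.006,-0.046],"turn": [0,0,0],"grip": 1},{"dp": [0,0.006,-0.046],"turn": [0,0,0],"grip": 1},{"dp": [0,0.006,-0.046],"turn": [0,0,0],"grip": 1},{"dp": [0,0.006,-0.046],"turn": [0,0,0],"grip": 1},{"dp": [0,0.006,-0.046],"turn": [0,0,0],"grip": 1},{"dp": [0,0.006,-0.046],"turn": [0,0,0],"grip": 1}]'

```text
clock: 15.75
position: [0.6037, -0.0503, 0.4291]
ee_rot: [0.498, 0.5, 0.502, -0.501]
contact_force: [0.7, 0.3, -0.1]
width: 0.0852
```

arm_command --targets '[{"dp": [0,0,0],"turn": [0,0,0],"grip": 1},{"dp": [0,0,0],"turn": [0,0,0],"grip": 1}]'

```text
clock: 15.95
position: [0.6039, -0.051, 0.4295]
ee_rot: [0.499, 0.499, 0.502, -0.5]
contact_force: [0.4, -0.6, 0.4]
width: 0.0849
```

```bash
cat > snap.py <<'E'
from h import *
import sys,pickle
p,R,s=st();c=manip.calibration("wrist");im=manip.get_image("wrist")[:,:,::-1]
n=sys.argv[1];print(p,R.round(3).tolist(),s['clock'],s['width'],s['contact_force']);cv2.imwrite(f"pics/{n}.png",im);pickle.dump((c,p,R),open(n+".pkl","wb"))
E
python3 snap.py v1
```

```text
[ 0.60389821 -0.05100543  0.42953459] [[-0.005, 1.0, 0.002], [0.003, 0.002, -1.0], [-1.0, -0.005, -0.003]] 15.95 0.08487378428923475 [ 0.43734534 -0.63114101  0.40353711]
```

View pics/v1.png

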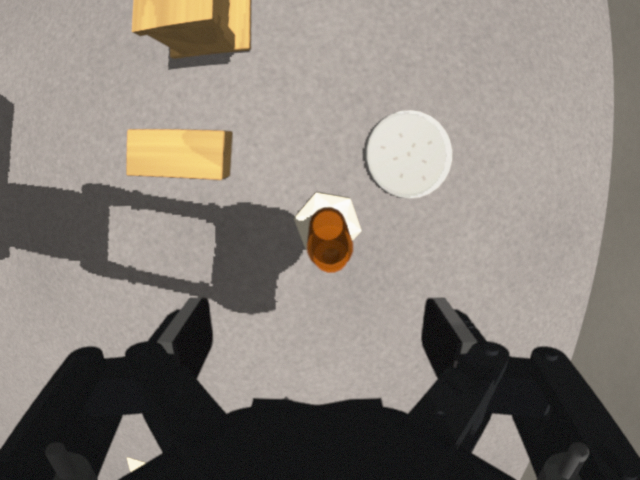

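Run:
```python
import cv2
im=cv2.imread("pics/v1.png")[180:290,275:385];cv2.imwrite("pics/v1z.png",cv2.resize(cv2.convertScaleAbs(im,alpha=1.6),None,fx=5.4,fy=5.4,interpolation=cv2.INTER_CUBIC))
```

```text
(no output)
```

View pics/v1z.png

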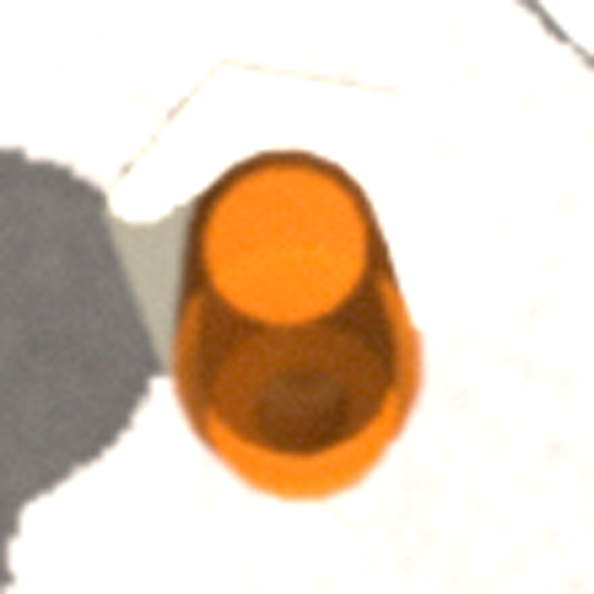

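Run:
```python
from h import *
import pickle
c,p,R=pickle.load(open("v1.pkl","rb"))
M=onz(c,330.9,254.6,.12,True);print("mouth",M,"bottom",onz(c,327.8,225,.015,True),"exp shoulder px",proj(c,M-[0,0,.022],True),"rim pts",[proj(c,M+d,True) for d in([0,-.014,0],[0,-.007,0],[.014,0,0])])
S=manip.calibration("scene");D=manip.calibration("side")
a=manip.get_image("scene")[:,:,::-1];b=manip.get_image("side")[:,:,::-1]
cv2.imwrite("pics/s1.png",a);cv2.imwrite("pics/d1.png",b)
u,v=map(int,proj(S,M));u2,v2=map(int,proj(D,M));print(proj(S,M),proj(D,M),u,v,u2,v2)
cv2.imwrite("pics/m1.png",np.hstack([cv2.resize(a[v-20:v+30,u-25:u+25],(400,400),interpolation=cv2.INTER_CUBIC),cv2.resize(b[v2-20:v2+30,u2-25:u2+25],(400,400),interpolation=cv2.INTER_CUBIC)]))
```

```text
mouth [ 0.61232976 -0.07184866  0.12      ] bottom [ 0.61235858 -0.07267099  0.015     ] exp shoulder px (np.float64(330.0859503827855), np.float64(246.62536263693602)) rim pts [(np.float64(330.6520838202018), np.float64(271.22830968651266)), (np.float64(330.77748239454274), np.float64(262.97867561463084)), (np.float64(348.58450186059986), np.float64(254.64154270667322))]
(np.float64(270.86672831005245), np.float64(233.74312836788118)) (np.float64(303.62729938048227), np.float64(225.45205013278724)) 270 233 303 225
```

View pics/m1.png

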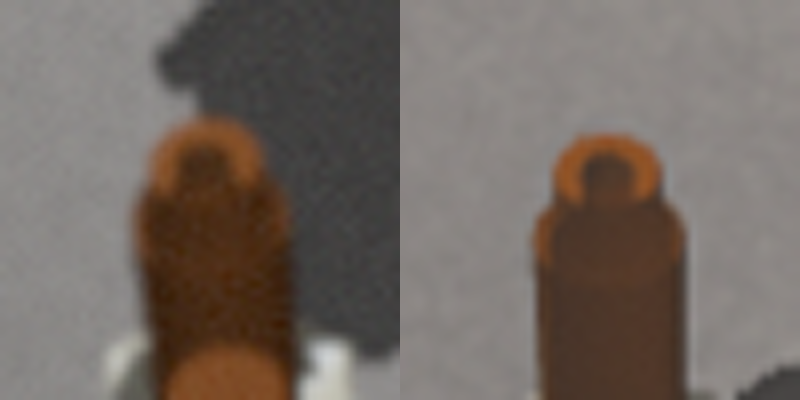

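arm_command --targets '[{"dp": [0,-0.014,-0.04],"turn": [0,0,0],"grip": 1},{"dp": [0,-0.015,-0.043],"turn": [0,0,0],"grip": 1},{"dp": [0,-0.015,-0.043],"turn": [0,0,0],"grip": 1},{"dp": [0,-0.015,-0.043],"turn": [0,0,0],"grip": 1},{"dp": [0,-0.015,-0.043],"turn": [0,0,0],"grip": 1},{"dp": [0,-0.015,-0.043],"turn": [0,0,0],"grip": 1},{"dp": [0,-0.016,-0.043],"turn": [0,0,0],"grip": 1},{"dp": [0,-0.016,-0.043],"turn": [0,0,0],"grip": 1}]'

```text
clock: 16.9
position: [0.4831, 0.2894, 0.4324]
ee_rot: [0.498, 0.501, 0.5, -0.5]
contact_force: [0.8, 0.6, 0.1]
width: 0.0861
```

arm_command --targets '[{"dp": [0,0,0],"turn": [0,0,0],"grip": 1},{"dp": [0,0,0],"turn": [0,0,0],"grip": 1}]'

```text
clock: 17.1
position: [0.4834, 0.289, 0.4323]
ee_rot: [0.499, 0.5, 0.501, -0.5]
contact_force: [0.6, -0.7, -0.2]
width: 0.0851
```

```bash
python3 snap.py r1
```

```text
[0.48335    0.2889889  0.43226872] [[-0.001, 1.0, 0.0], [0.002, 0.0, -1.0], [-1.0, -0.001, -0.002]] 17.1 0.08514006400568308 [ 0.64408203 -0.7046586  -0.21984819]
```

View pics/r1.png

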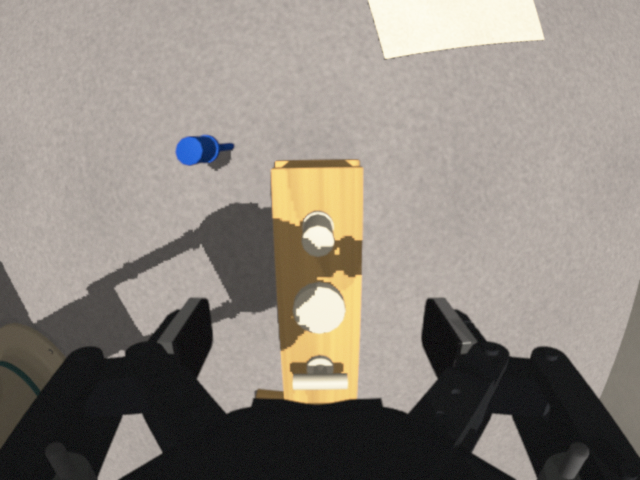

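Run:
```python
from h import *
import pickle
im=cv2.imread("pics/r1.png")[195:275,275:365];cv2.imwrite("pics/r1z.png",cv2.resize(im,None,fx=7,fy=7,interpolation=cv2.INTER_CUBIC))
c,p,R=pickle.load(open("r1.pkl","rb"))
print(onz(c,318.5,238,.166,True),onz(c,320,309,.138,True),onz(c,272,167,.12,True),onz(c,362,167,.12,True))
```

```text
[0.48285606 0.2933352  0.166     ] [0.48425829 0.22772172 0.138     ] [0.447621   0.33662024 0.12      ] [0.51594801 0.33667811 0.12      ]
```

View pics/r1z.png

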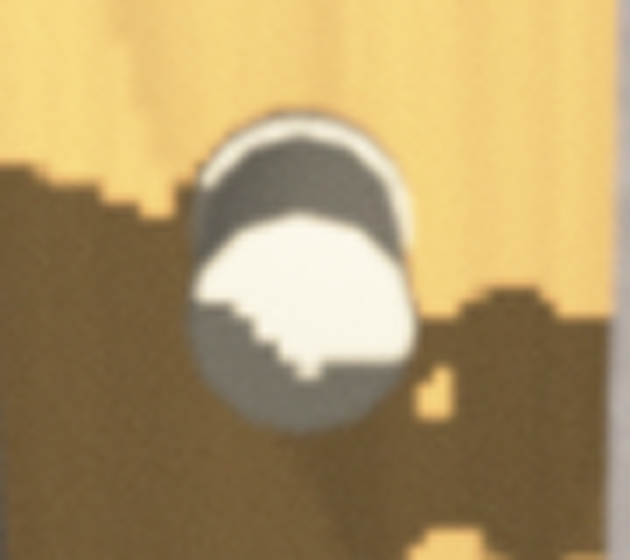

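arm_command --targets '[{"dp": [0.025,-0.0005,-0.003],"turn": [0,0,0],"grip": 1},{"dp": [0.03,0,0],"turn": [0,0,0],"grip": 1},{"dp": [0.03,0,0],"turn": [0,0,0],"grip": 1},{"dp": [0.02,0,0],"turn": [0,0,0],"grip": 1},{"dp": [0.014,0,0],"turn": [0,0,0],"grip": 1},{"dp": [0.009,0,0],"turn": [0,0,0],"grip": 1},{"dp": [0,0,0],"turn": [0,0,0],"grip": 1}]'

```text
clock: 17.85
position: [0.4829, 0.2912, 0.3034]
ee_rot: [-0.498, -0.5, -0.501, 0.501]
contact_force: [0.5, -0.2, -0.5]
width: 0.0851
```

```bash
python3 snap.py r2
```

```text
[0.48293052 0.29120734 0.30339075] [[-0.003, 1.0, -0.003], [0.002, -0.003, -1.0], [-1.0, -0.003, -0.002]] 17.85 0.0850637434416268 [ 0.47687901 -0.22991389 -0.54649732]
```

View pics/r2.png

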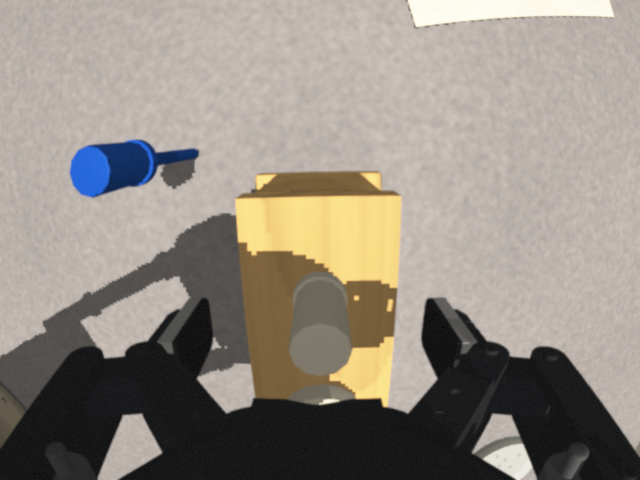

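Run:
```python
from h import *
import pickle
c,p,R=pickle.load(open("r2.pkl","rb"));print(onz(c,320,350,.166,True),"grasp",p+R@[.155,0,0])
```

```text
[0.48227693 0.29178983 0.166     ] grasp [0.48239592 0.29155851 0.14839207]
```

arm_command --targets '[{"dp": [0,0,0],"turn": [0,0,0],"grip": -1},{"dp": [0,0,0],"turn": [0,0,0],"grip": -1},{"dp": [0,0,0],"turn": [0,0,0],"grip": -1},{"dp": [0,0,0],"turn": [0,0,0],"grip": -1},{"dp": [0,0,0],"turn": [0,0,0],"grip": -1},{"dp": [0,0,0],"turn": [0,0,0],"grip": -1},{"dp": [0,0,0],"turn": [0,0,0],"grip": -1},{"dp": [0,0,0],"turn": [0,0,0],"grip": -1}]' --grip_force 60

```text
clock: 18.7
position: [0.4825, 0.293, 0.3051]
ee_rot: [0.499, 0.501, 0.501, -0.499]
contact_force: [-0.7, 0.8, 5.0]
width: 0.0206
```

arm_command --targets '[{"dp": [-0.01,0,0],"turn": [0,0,0],"grip": -1},{"dp": [-0.015,0,0],"turn": [0,0,0],"grip": -1},{"dp": [-0.02,0,0],"turn": [0,0,0],"grip": -1},{"dp": [-0.025,0,0],"turn": [0,0,0],"grip": -1},{"dp": [-0.025,0,0],"turn": [0,0,0],"grip": -1},{"dp": [-0.025,0,0],"turn": [0,0,0],"grip": -1},{"dp": [-0.025,0,0],"turn": [0,0,0],"grip": -1},{"dp": [-0.01,0,0],"turn": [0,0,0],"grip": -1}]'

```text
clock: 19.5
position: [0.4827, 0.2924, 0.4622]
ee_rot: [0.499, 0.502, 0.501, -0.498]
contact_force: [1.1, -0.1, -0.6]
width: 0.0202
```

```bash
python3 snap.py r3
python3 - <<'E'
from h import *
p,R,s=st();print(delta(p,R,np.array([.6125,-.072,p[2]]),down(0)),manip.calibration("wrist")['cx'])
a=manip.get_image("side")[:,:,::-1];cv2.imwrite("pics/r3s.png",a)
E
```

```text
[0.48273314 0.29236151 0.46218661] [[0.002, 1.0, -0.0], [0.005, -0.0, -1.0], [-1.0, 0.002, -0.005]] 19.5 0.020187188940754924 [ 1.11610158 -0.11798946 -0.57797141]
(array([-0.00164122,  0.12970328,  0.36439563]), array([-0.00966881, -0.32702699, -0.19385114])) 316.7102036377777
```

View pics/r3.png

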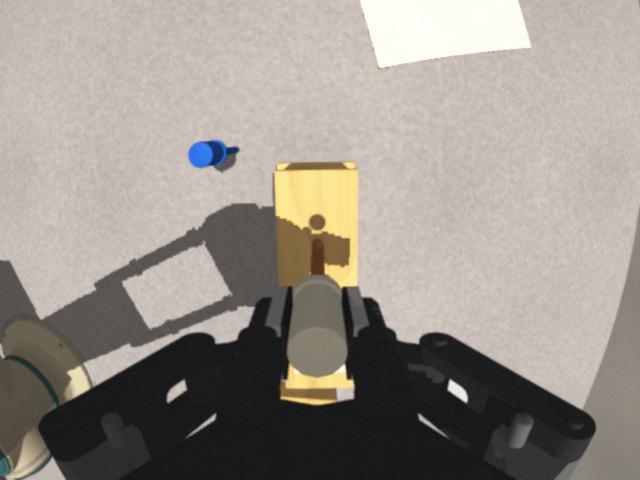

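View pics/r3s.png

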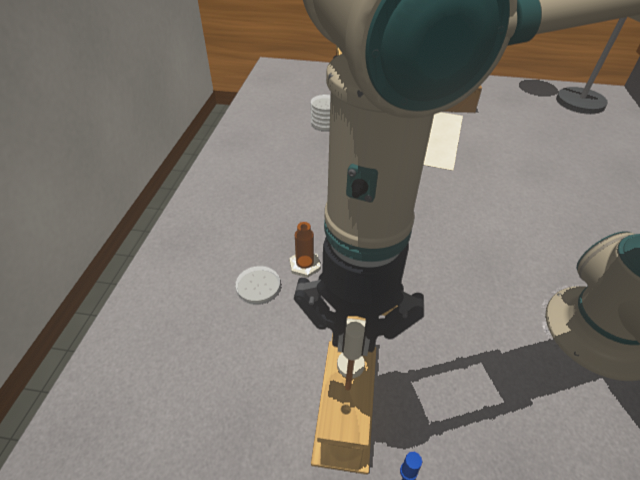

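arm_command --targets '[{"dp": [0,0.009,0.025],"turn": [0,-0.3,-0.2],"grip": -1},{"dp": [0,0.014,0.04],"turn": [0,0,0],"grip": -1},{"dp": [0,0.014,0.04],"turn": [0,0,0],"grip": -1},{"dp": [0,0.014,0.04],"turn": [0,0,0],"grip": -1},{"dp": [0,0.014,0.04],"turn": [0,0,0],"grip": -1},{"dp": [0,0.014,0.04],"turn": [0,0,0],"grip": -1},{"dp": [0,0.014,0.04],"turn": [0,0,0],"grip": -1},{"dp": [0,0.014,0.04],"turn": [0,0,0],"grip": -1}]'

```text
clock: 20.4
position: [0.5896, -0.0144, 0.4573]
ee_rot: [-0.498, -0.498, -0.502, 0.502]
contact_force: [0.1, 0.1, -1.4]
width: 0.0208
```

arm_command --targets '[{"dp": [0,0.014,0.04],"turn": [0,0,0],"grip": -1},{"dp": [0,0.0085,0.02],"turn": [0,0,0],"grip": -1},{"dp": [0,0,0],"turn": [0,0,0],"grip": -1},{"dp": [0,0,0],"turn": [0,0,0],"grip": -1}]'

```text
clock: 20.8
position: [0.6118, -0.0723, 0.458]
ee_rot: [-0.498, -0.498, -0.502, 0.502]
contact_force: [0.2, 0.6, -0.3]
width: 0.0202
```

```bash
python3 snap.py i1
python3 - <<'E'
from h import *
p,R,s=st();print(delta(p,R,np.array([.6125,-.072,p[2]]),down(0)))
a=manip.get_image("side")[:,:,::-1];b=manip.get_image("scene")[:,:,::-1];cv2.imwrite("pics/i1s.png",a);cv2.imwrite("pics/i1c.png",b)
w=cv2.imread("pics/i1.png")
cv2.imwrite("pics/i1z.png",np.hstack([cv2.resize(x,(266,400),interpolation=cv2.INTER_CUBIC) for x in (w[200:320,280:360],a[150:270,264:344],b[160:280,231:311])]))
E
```

```text
[ 0.61183382 -0.07234559  0.45802758] [[-0.008, 1.0, -0.001], [0.001, -0.001, -1.0], [-1.0, -0.008, -0.0]] 20.8 0.02023728409680095 [ 0.24877935  0.64146559 -0.28294978]
(array([-6.00564929e-06,  8.53745492e-04,  3.19135713e-04]), array([ 0.02821502, -0.01096082,  0.39890785]))
```

View pics/i1z.png

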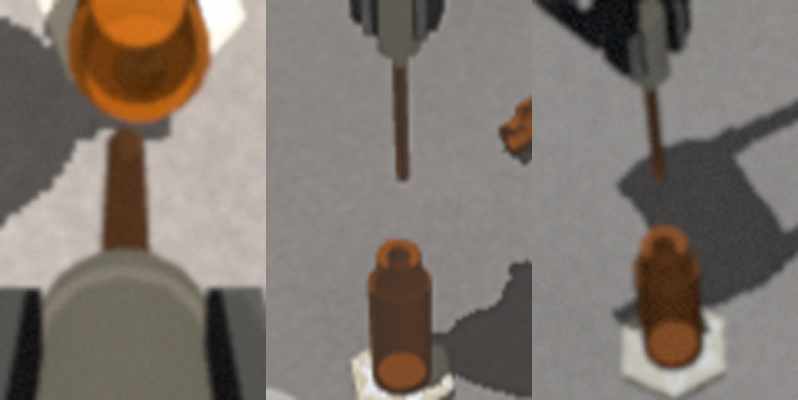

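View pics/i1.png

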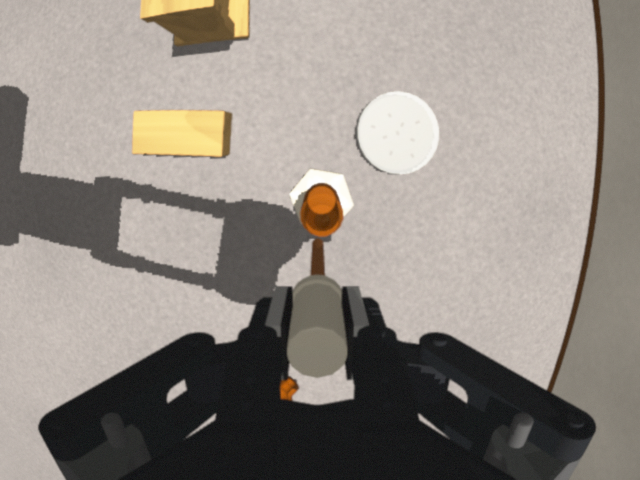

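Run:
```python
from h import *
import pickle
c,p,R=pickle.load(open("i1.pkl","rb"));S=manip.calibration("scene");D=manip.calibration("side")
T,e=tri([ray(S,269.2,213.2),ray(D,305.2,203)]);print("tip2",T,e)
print("tip expect",p+R@[.280,0,0], "wrist@z",onz(c,317.3,240.5,p[2]-.28,True))
for z in(.178,):print(onz(S,269.2,213,z),onz(D,305.2,203,z))
print("mouth",onz(S,270.7,232.9,.12),onz(D,304,226.3,.12))
print("mouth proj wrist",proj(c,np.array([.6125,-.072,.12]),True))
cv2.imwrite("pics/i1y.png",cv2.resize(cv2.convertScaleAbs(cv2.imread("pics/i1.png")[180:250,290:360],alpha=1.5),(560,560),interpolation=cv2.INTER_CUBIC))
```

```text
tip2 [ 0.60855408 -0.07572441  0.17800298] [np.float64(0.0005113359405240824), np.float64(0.0005113359405241231)]
tip expect [ 0.60968105 -0.07220535  0.1780359 ] wrist@z [ 0.60876787 -0.07413637  0.17802758]
[ 0.60785794 -0.07660785  0.178     ] [ 0.60872688 -0.07504593  0.178     ]
mouth [ 0.61124851 -0.07361878  0.12      ] [ 0.61111476 -0.06950459  0.12      ]
mouth proj wrist (np.float64(322.16074071733425), np.float64(219.39898660447528))
```

View pics/i1y.png

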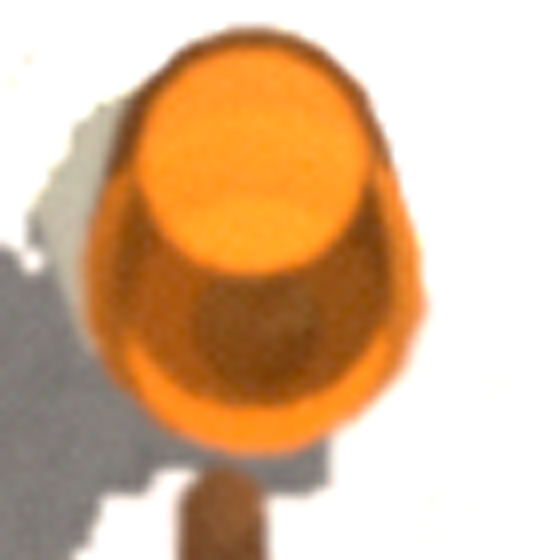

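arm_command --targets '[{"dp": [0.01,0.001,-0.0028],"turn": [0,0,0.4],"grip": -1},{"dp": [0.015,0,0],"turn": [0,0,0],"grip": -1},{"dp": [0.015,0,0],"turn": [0,0,0],"grip": -1},{"dp": [0.008,0,0],"turn": [0,0,0],"grip": -1},{"dp": [0,0,0],"turn": [0,0,0],"grip": -1},{"dp": [0,0,0],"turn": [0,0,0],"grip": -1}]'

```text
clock: 21.55
position: [0.6131, -0.0696, 0.4117]
ee_rot: [0.501, 0.5, 0.499, -0.5]
contact_force: [0.1, -0.2, -0.1]
width: 0.0203
```

```bash
cat > ins.py <<'E'
from h import *
import sys
n=sys.argv[1]
p,R,s=st();print(p,R[:,0].round(4),s['contact_force'],s['clock'])
w,a,b=[manip.get_image(k)[:,:,::-1] for k in("wrist","side","scene")]
for k,i in zip("wdc",(w,a,b)):cv2.imwrite(f"pics/{n}{k}.png",i)
cv2.imwrite(f"pics/{n}z.png",np.hstack([cv2.resize(x,(266,532),interpolation=cv2.INTER_CUBIC) for x in (w[190:310,290:350],a[180:260,284:324],b[180:260,251:291])]))
E
python3 ins.py i2
```

```text
[ 0.61309505 -0.06955295  0.41167508] [ 0.0027 -0.0016 -1.    ] [ 0.09781706 -0.1908851  -0.07122078] 21.55
```

View pics/i2z.png

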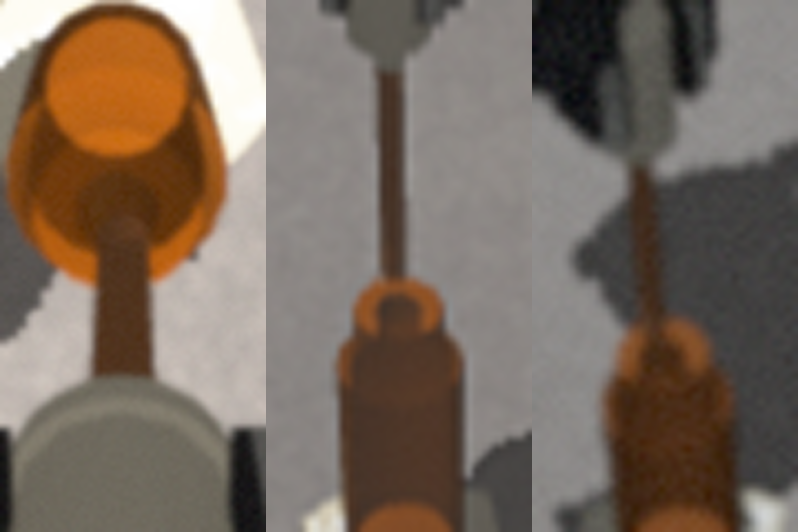

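Run:
```python
from h import *
p,R,s=st();c=manip.calibration("wrist");S=manip.calibration("scene");D=manip.calibration("side")
k=532/80
sd=(284+(393.5-266)/k,180+278/k);sc=(251+(657-532)/k,180+320/k);w=(290+121/(266/60),190+218/(532/120))
z=p[2]-.28;print(sd,sc,w,z)
print("tip",onz(D,*sd,z),onz(S,*sc,z),onz(c,*w,z,True),p+R@[.28,0,0])
sd=(284+(399.5-266)/k,180+311/k);sc=(251+(664-532)/k,180+352/k)
print("mouth",onz(D,*sd,.12),onz(S,*sc,.12),"px pred",[( (u-290)*266/60,(v-190)*532/120) for u,v in[proj(c,np.array([.6125,-.072,.12]),True)]])
```

```text
(303.17293233082705, 221.8045112781955) (269.796992481203, 228.1203007518797) (317.29323308270676, 239.17293233082705) 0.13228006068303855
tip [ 0.6125943  -0.06951599  0.13228006] [ 0.61028952 -0.07631868  0.13228006] [ 0.61344448 -0.07141455  0.13228006] [ 0.6143439  -0.07044211  0.13228272]
mouth [ 0.61070877 -0.06817331  0.12      ] [ 0.61108425 -0.07335966  0.12      ] px pred [(np.float64(114.88181057750525), np.float64(201.1489838064985))]
```

arm_command --targets '[{"dp": [0.004,-0.0007,-0.0008],"turn": [0,0,0],"grip": -1},{"dp": [0.005,0,0],"turn": [0,0,0],"grip": -1},{"dp": [0.005,0,0],"turn": [0,0,0],"grip": -1},{"dp": [0.004,0,0],"turn": [0,0,0],"grip": -1},{"dp": [0,0,0],"turn": [0,0,0],"grip": -1}]'

```text
clock: 22.2
position: [0.6122, -0.0692, 0.3923]
ee_rot: [0.5, 0.5, 0.5, -0.5]
contact_force: [-0.0, -0.5, 0.0]
width: 0.0205
```

```bash
python3 ins.py i3
```

```text
[ 0.61218408 -0.06922777  0.39233523] [ 4.0e-04 -1.1e-03 -1.0e+00] [-0.02834732 -0.46508678  0.01286933] 22.2
```

View pics/i3z.png

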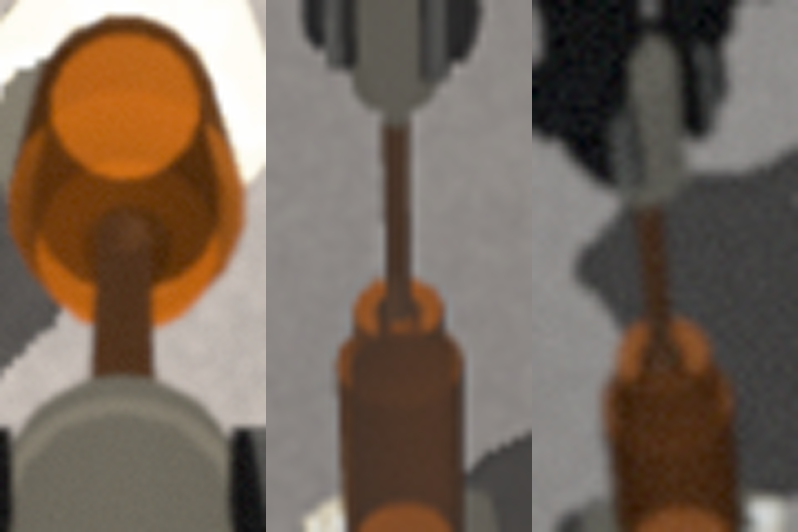

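arm_command --targets '[{"dp": [0.008,0.0002,0],"turn": [0,0,0],"grip": -1},{"dp": [0.01,0,0],"turn": [0,0,0],"grip": -1},{"dp": [0.01,0,0],"turn": [0,0,0],"grip": -1},{"dp": [0.01,0,0],"turn": [0,0,0],"grip": -1},{"dp": [0,0,0],"turn": [0,0,0],"grip": -1}]'

```text
clock: 22.85
position: [0.6121, -0.0692, 0.353]
ee_rot: [-0.5, -0.499, -0.5, 0.501]
contact_force: [0.8, 0.5, -1.2]
width: 0.0207
```

```bash
python3 ins.py i4
```

```text
[ 0.61206299 -0.06915764  0.35298514] [-2.1e-03 -6.0e-04 -1.0e+00] [ 0.77943888  0.48511821 -1.2350278 ] 22.85
```

View pics/i4z.png

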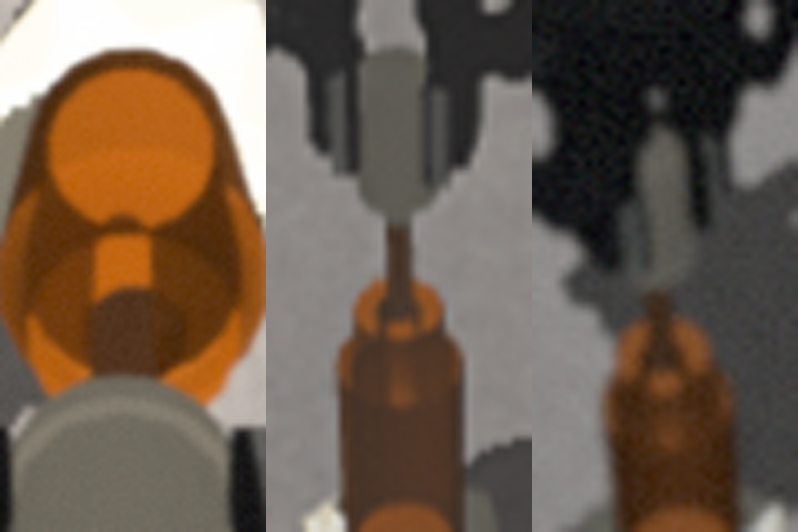

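arm_command --targets '[{"dp": [0.006,0.0005,-0.0007],"turn": [0,0,-0.1],"grip": -1},{"dp": [0.008,0,0],"turn": [0,0,0],"grip": -1},{"dp": [0.008,0,0],"turn": [0,0,0],"grip": -1},{"dp": [0.008,0,0],"turn": [0,0,0],"grip": -1},{"dp": [0,0,0],"turn": [0,0,0],"grip": -1}]'

```text
clock: 23.5
position: [0.6127, -0.0685, 0.3236]
ee_rot: [-0.499, -0.499, -0.5, 0.501]
contact_force: [0.4, -0.3, -0.5]
width: 0.0209
```

```bash
python3 ins.py i5
```

```text
[ 0.61266144 -0.06852386  0.32358119] [-2.8e-03 -8.0e-04 -1.0e+00] [ 0.44714642 -0.26458046 -0.45742164] 23.5
```

View pics/i5z.png

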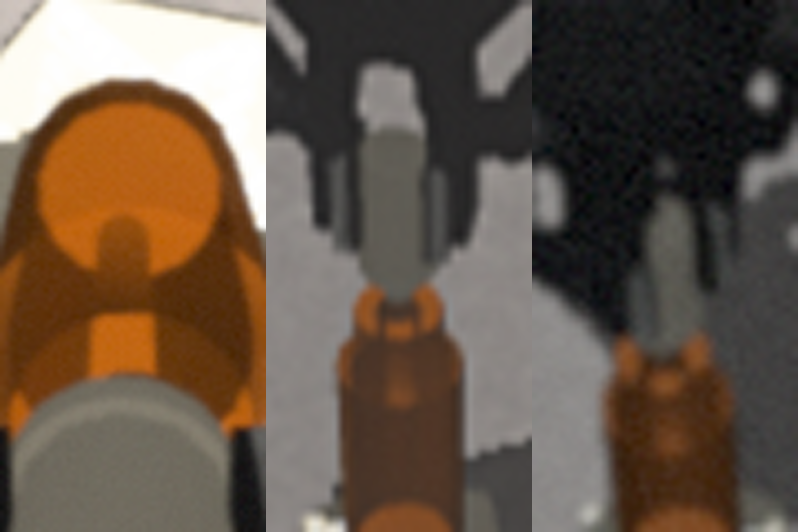

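arm_command --targets '[{"dp": [0.004,0,0],"turn": [0,0,0.1],"grip": -1},{"dp": [0.004,0,0],"turn": [0,0,0],"grip": -1},{"dp": [0.004,0,0],"turn": [0,0,0],"grip": -1},{"dp": [0,0,0],"turn": [0,0,0],"grip": -1}]'

```text
clock: 24.05
position: [0.6129, -0.0686, 0.3126]
ee_rot: [0.5, 0.5, 0.499, -0.5]
contact_force: [-0.2, -0.0, -0.9]
width: 0.0207
```

arm_command --targets '[{"dp": [0.002,0,0],"turn": [0,0,0],"grip": -1},{"dp": [0.002,0,0],"turn": [0,0,0],"grip": -1},{"dp": [0,0,0],"turn": [0,0,0],"grip": -1}]'

```text
clock: 24.35
position: [0.6132, -0.0686, 0.3091]
ee_rot: [0.501, 0.5, 0.499, -0.5]
contact_force: [-0.3, -0.4, 0.2]
width: 0.0205
```

arm_command --targets '[{"dp": [0.0015,0,0],"turn": [0,0,0],"grip": -1},{"dp": [0.001,0,0],"turn": [0,0,0],"grip": -1},{"dp": [0,0,0],"turn": [0,0,0],"grip": -1}]'

```text
clock: 24.65
position: [0.6132, -0.0686, 0.3068]
ee_rot: [0.501, 0.5, 0.499, -0.5]
contact_force: [0.3, 0.9, -0.2]
width: 0.0204
```

arm_command --targets '[{"dp": [0.001,0,0],"turn": [0,0,0],"grip": -1},{"dp": [0.001,0,0],"turn": [0,0,0],"grip": -1},{"dp": [0,0,0],"turn": [0,0,0],"grip": -1}]'

```text
clock: 24.95
position: [0.6132, -0.0687, 0.3052]
ee_rot: [0.501, 0.5, 0.499, -0.5]
contact_force: [-0.2, 0.1, 1.2]
width: 0.0205
```

arm_command --targets '[{"dp": [0.001,0,0],"turn": [0,0,0],"grip": -1},{"dp": [0.001,0,0],"turn": [0,0,0],"grip": -1},{"dp": [0,0,0],"turn": [0,0,0],"grip": -1}]'

```text
clock: 25.25
position: [0.6132, -0.0687, 0.3051]
ee_rot: [0.501, 0.5, 0.499, -0.5]
contact_force: [-3.0, 0.5, 10.6]
width: 0.0207
```

```bash
python3 ins.py i6
```

```text
[ 0.61315501 -0.06866268  0.30510084] [ 0.0038 -0.002  -1.    ] [-2.99430542  0.48181006 10.57067765] 25.25
```

View pics/i6z.png

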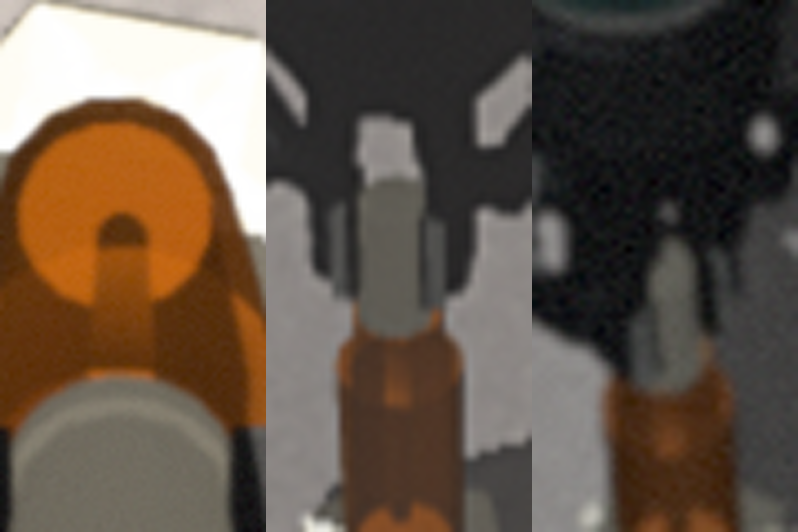

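arm_command --targets '[{"dp": [0,-0.0008,0],"turn": [0,0,-0.2],"grip": -1},{"dp": [0.0007,0,0],"turn": [0,0,0],"grip": -1},{"dp": [0,0,0],"turn": [0,0,0],"grip": -1}]'

```text
clock: 25.7
position: [0.6131, -0.0686, 0.3051]
ee_rot: [0.501, 0.5, 0.499, -0.5]
contact_force: [0.5, 0.1, 11.8]
width: 0.0206
```

arm_command --targets '[{"dp": [-0.0012,0,0],"turn": [0,0,0],"grip": -1},{"dp": [0,0,0],"turn": [0,0,0],"grip": -0.4},{"dp": [0,0,0],"turn": [0,0,0],"grip": -0.2},{"dp": [0,0,0],"turn": [0,0,0],"grip": 0.2},{"dp": [0,0,0],"turn": [0,0,0],"grip": 0.6},{"dp": [0,0,0],"turn": [0,0,0],"grip": 1},{"dp": [0,0,0],"turn": [0,0,0],"grip": 1},{"dp": [0,0,0],"turn": [0,0,0],"grip": 1}]'

```text
clock: 26.5
position: [0.6124, -0.0687, 0.3033]
ee_rot: [-0.5, -0.499, -0.5, 0.501]
contact_force: [0.5, 0.7, -0.1]
width: 0.0853
```

```bash
python3 ins.py i7
```

```text
[ 0.61243971 -0.06866404  0.30332073] [-0.0014 -0.0015 -1.    ] [ 0.50220366  0.71740012 -0.05648842] 26.5
```

View pics/i7z.png

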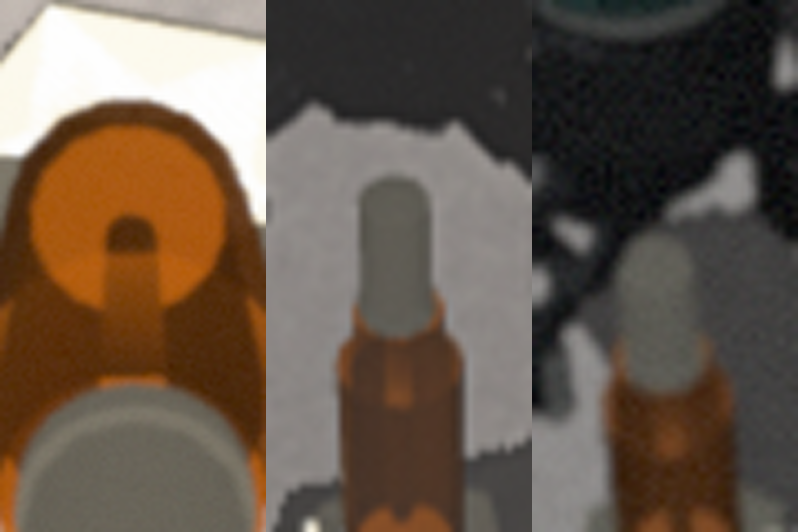

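Released and standing. Retreat straight up and check everything.

arm_command --targets '[{"dp": [-0.01,0,0],"turn": [0,0,0],"grip": 1},{"dp": [-0.02,0,0],"turn": [0,0,0],"grip": 1},{"dp": [-0.03,0,0],"turn": [0,0,0],"grip": 1},{"dp": [-0.03,0,0],"turn": [0,0,0],"grip": 1},{"dp": [-0.03,0,0],"turn": [0,0,0],"grip": 1},{"dp": [-0.03,0,0],"turn": [0,0,0],"grip": 1},{"dp": [0,0,0.03],"turn": [0,0,0],"grip": 1},{"dp": [0,0,0.03],"turn": [0,0,0],"grip": 1}]'

```text
clock: 27.45
position: [0.6126, -0.1283, 0.4563]
ee_rot: [0.502, 0.5, 0.499, -0.499]
contact_force: [0.6, 0.2, -0.5]
width: 0.0854
```

arm_command --targets '[{"dp": [0,0,0.04],"turn": [0,0,0],"grip": 1},{"dp": [0,0,0.04],"turn": [0,0,0],"grip": 1},{"dp": [0,0,0.04],"turn": [0,0,0],"grip": 1},{"dp": [0,0,0],"turn": [0,0,0],"grip": 1},{"dp": [0,0,0],"turn": [0,0,0],"grip": 1}]'

```text
clock: 27.95
position: [0.6124, -0.2493, 0.454]
ee_rot: [-0.499, -0.5, -0.5, 0.501]
contact_force: [-0.9, 0.9, -0.0]
width: 0.0853
```

```bash
python3 ins.py f1
python3 - <<'E'
from h import *
a=cv2.imread("pics/f1d.png");b=cv2.imread("pics/f1c.png")
v=np.vstack([np.hstack([cv2.resize(x,(400,300)) for x in(a,b)]),np.hstack([cv2.resize(x,(400,300),interpolation=cv2.INTER_CUBIC) for x in(a[195:285,244:364],b[190:280,211:331])])])
cv2.imwrite("pics/f1v.png",v)
S=manip.calibration("scene");D=manip.calibration("side")
t=np.array([.6125,-.071,.166]);print(proj(S,t),proj(D,t))
E
```

```text
[ 0.61235798 -0.2492738   0.45396261] [-1.1e-03 -8.0e-04 -1.0e+00] [-0.89283853  0.93605358 -0.01943324] 27.95
(np.float64(269.6435005983783), np.float64(219.91581831080458)) (np.float64(303.03388367605294), np.float64(208.75751691707592))
```

View pics/f1v.png

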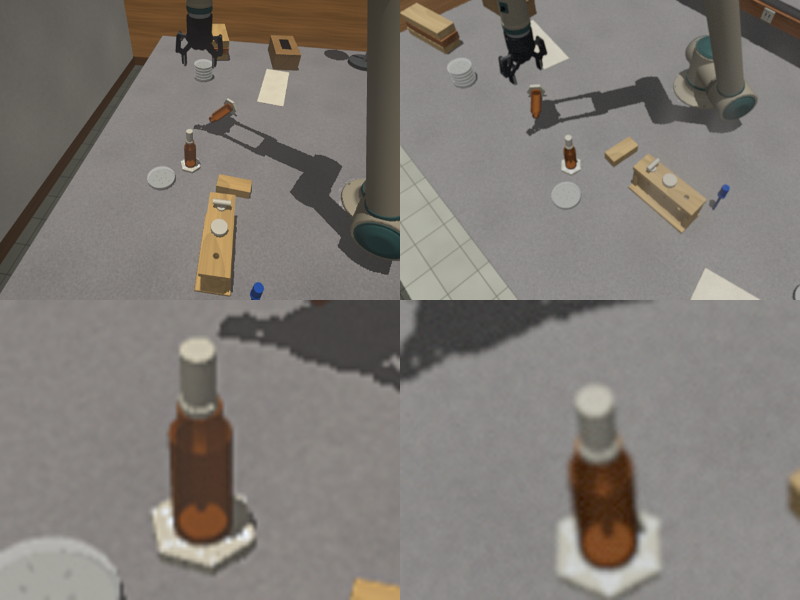

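```bash
python3 -c "
from rig import manip
print(manip.sign_off())"
```

```text
the job is handed in; nothing more can be done
None
```

The leftmost amber vial is standing upright on its foot at about (0.612, -0.072) m, and the tall-cap rod is in its mouth with the collar on the rim. I let go, backed off and handed the job in at about 28 s of the 72 s allowed.

- **Rod fully home:** it stopped on contact at 11–12 N. The tool was then at the same height (0.305 m) as when it gripped the rod hanging in the rack, where the collar also sits 120 mm above the bench. An extra push did not move it further.
- **After release:** the cap's top showed within about 1 px of its expected place in both fixed views, 0.166 m above the bench.
- **Other things:** in the last pictures the disc and tee tools, dish, offcut, second vial and blue tool all looked to be where they started. I did not measure them again.
- **Where the views disagreed:** before insertion the three cameras put the mouth relative to the rod tip 1–3 mm apart. I averaged them and entered slowly. Only small forces showed until the collar seated, when there was a brief 3 N sideways load that I eased off before letting go.

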